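# Unload the rotary mould table and stack the link bars to cool

### The arm

A 7-joint arm with a two-finger parallel gripper is mounted at the origin on the work surface. World frame = base frame: x ahead of the robot, y to its left, z up, the work surface at z = 0. Lengths are in mm, angles in rad, forces in N, time in s.
With the tool pointing down it reaches from about 425 to 925 mm from the base axis. Payload 6.8 kg.
Tool frame: the origin (TCP) lies between the finger pads; the fingertips stand 8 mm ahead of it and the grasp point (between the pads) lies 11 mm behind it; z points along the fingers, y is the line along which they close (so a half turn about z gives the same grasp; the last joint's range is limited). The gripper opens to 88 mm and grips with 3 to 60 N. Pads are 20 mm wide; open, the fingers measure 115 mm over their backs; the gripper's body (75 mm by 178 mm) begins 61 mm behind the grasp point.
Start: joints at [1.225, 0.477, 0.022, 1.555, -0.011, 1.109, -0.083], TCP at [159.014, -656.02, 230.664] pointing down, gripper open.
Joint ranges: [-2.96, 2.96], [-0.34, 2.1], [-1.41, 1.46], [0.24, 2.44], [-1.37, 4.51], [0.17, 1.92], [-2.96, 2.96]. Speed limits (rad/s): [2.39, 2.39, 3.14, 3.14, 3.14, 3.14, 3.14].

### API

Orientations are given as [roll, pitch, yaw] about the fixed x, y, z axes, in that order (R = Rz(yaw) Ry(pitch) Rx(roll)).
In Python, from station import r gives the robot as it stands.
- The arm moves only by the tool arm_command, never from a script. Its argument "motion" is a list of rows, each an object with "slide": the shift along the tool's x, y, z in units of 0.025 m (1.0 is 0.025 m), a list of three; "delta_rot": the turn, a rotation vector about the tool's x, y, z in units of 180 degrees (1.0 is 180 degrees), a list of three; "hand": the finger opening in mm, from 0 to 87.8. In form: [{"slide": [tx, ty, tz], "delta_rot": [ax, ay, az], "hand": hand}, ...]. A call has 1 to 20 rows; each row shifts and turns the commanded pose from where the row before left it, along the tool's axes as they then stand; what a row does not reach is not made up. A row lasts 1/12 s, in which the tool goes at most 41.7 mm and 7.16 degrees, less where a joint would pass 70% of its speed; a pose out of reach is approached as far as the arm can. A call with a number of a shift or a turn outside -1 to 1 is refused whole. A call with a gripper value outside its range is refused whole. The fingers move at their own pace and stop on an object; "grip_force" is the grip in N (left out, the last holds). Time passes only in rows, so rows that do not move let the fingers close. It gives the time, the measured TCP pose, the force, the opening and the grip force at its end, in the units of the state.
- r.read_state(): the state, without advancing time (a new reading comes with each control period).
- r.get_image(name): name is "side" or "top" or "wrist"; returns a dict with "frame" (480x640x3 uint8, red, green, blue), "fx", "fy", "cx", "cy" (pixels), "k1" (the pictures are not rectified: a ray, as slopes to the right and down, at radius r is drawn at 1 + k1 r^2 times it, then the intrinsics apply), "origin" and "orientation" of the camera in the world. Camera axes: x right, y down, z forward; pixel columns grow to the right and rows downward; lengths in mm; the calibration is good to about 2 mm. A picture is of the moment at which its call begins. There is no depth.
- r.close_job(): hands the job in; it is judged then, once.
The state is a dict: "time_s": time; "joint_pos": joint angles; "joint_vel": joint speeds; "joint_torque": joint torques, N m; "eef_pos": TCP position; "tcp_rot": TCP orientation; "ft_force": force on the tool from outside, world axes, zero at the start; "moment": the same for the moment, N m; "finger_gap": finger opening in mm; "grip_force": force on a finger pad.
Only numpy, scipy, OpenCV 4.12 (cv2) and the standard library are available. Lean on these libraries where they do the work, as an engineer would, in place of code of your own. Each camera call takes 0.05 s, during which the arm holds its last target. There are 200 camera calls.

### The job

Clear the terminal brush off the cooling rack into the tool tray, and empty the rotary mould table: turn it to bring each loaded mould to the unloading window, lift the cast link bar out, and stack all the bars crosswise on the rack, the first two across the two wooden rails, one towards each end of the rails and centred over them, the rest lying centred across those two bars, side by side if there are two. Finish with the table clicked home with its blank pad squarely in the window, and leave everything else on the bench where it is.

Things in the scene. Friction and masses are not known exactly. Their poses are not given: they have to be found in the camera images.
- fixture: Fixed base of the rotary mould table: round plate, 340 mm diameter, 12 mm thick; origin at the centre of its underside, on the turning axis. Six fixed hold-down arms, tops 62 mm above the bench, reach in from the rim to 86 mm from the axis, 4 mm above the bars. A bar can be lifted only at the window, the gap on the fixture's -x side, with its mould squarely there.
- window (a point): Fixed point at the unloading window, 100 mm from the axis on the fixture's -x side, 37 mm above the bench: where the centre of a bar lies when its mould is squarely in the window.
- table_disc (a joint): Angle turned by the disc since the start, rad, positive anticlockwise from above; it starts at 0 in any position, in or between detents, and stops two turns either way. Disc: 284 mm diameter, top 26 mm above the bench, five stations (blank pad, moulds 1 to 4) 72 degrees apart, a spring detent with each in the window. About 4 N at the handle passes a detent; it pulls in within 3 degrees.
- handle (a point): Top of the crank handle on the disc: upright black round post, 18 mm diameter, 62 mm tall, its axis 42 mm from the disc's axis and its top (this point) 122 mm above the bench. It turns with the disc, 36 degrees anticlockwise of the blank pad. It can be held from above and led round.
- pad (a point): Blank pad: solid steel block on the disc, 50 x 126 mm, 8 mm high, without a cavity; this point is the middle of its top, 34 mm above the bench, 100 mm from the axis.
- rack: Fixed cooling rack: steel plate 130 x 130 x 8 mm with two wooden rails on it, each 120 mm long along the rack's x, 14 mm wide and 12 mm high, centred at y = +35 and -35 mm; tops of the rails 20 mm above the bench. Origin at the centre of the plate's underside, z up.
- tray: Fixed open tool tray, 200 (x) x 110 (y) x 22 mm outside, walls and floor 4 mm. Origin at the centre of its underside.
- brush: Blue nylon terminal brush, 150 mm long along its x: handle 22 mm wide and 18 mm high from x = -75 to +21 mm, head with white bristles 32 mm wide from x = 21 to 75 mm. Origin at the underside near its centre of mass, z up. It starts lying on the rails of the rack.
- mould1 (a point): Mould 1 on the disc: open cavity 113 x 29 mm, 8 mm deep, its length across the radius (tangential), 40 mm finger gaps in the middle of both long walls. This point is the centre of its floor, 26 mm above the bench, 100 mm from the axis; it is 72 degrees anticlockwise of the blank pad.
- bar1: Cast link bar, grey metal, 110 mm long (its x), 26 mm wide (y), 22 mm high (z), round ends, a bolt hole at each end, about 0.35 kg; origin at its centre. If present it starts in mould 1, standing 14 mm proud of the mould walls.
- mould2 (a point): Mould 2 on the disc: open cavity 113 x 29 mm, 8 mm deep, its length across the radius (tangential), 40 mm finger gaps in the middle of both long walls. This point is the centre of its floor, 26 mm above the bench, 100 mm from the axis; it is 144 degrees anticlockwise of the blank pad.
- bar2: Cast link bar, grey metal, 110 mm long (its x), 26 mm wide (y), 22 mm high (z), round ends, a bolt hole at each end, about 0.35 kg; origin at its centre. If present it starts in mould 2, standing 14 mm proud of the mould walls.
- mould3 (a point): Mould 3 on the disc: open cavity 113 x 29 mm, 8 mm deep, its length across the radius (tangential), 40 mm finger gaps in the middle of both long walls. This point is the centre of its floor, 26 mm above the bench, 100 mm from the axis; it is 216 degrees anticlockwise of the blank pad.
- bar3: Cast link bar, grey metal, 110 mm long (its x), 26 mm wide (y), 22 mm high (z), round ends, a bolt hole at each end, about 0.35 kg; origin at its centre. If present it starts in mould 3, standing 14 mm proud of the mould walls.
- mould4 (a point): Mould 4 on the disc: open cavity 113 x 29 mm, 8 mm deep, its length across the radius (tangential), 40 mm finger gaps in the middle of both long walls. This point is the centre of its floor, 26 mm above the bench, 100 mm from the axis; it is 288 degrees anticlockwise of the blank pad.
- bar4: Cast link bar, grey metal, 110 mm long (its x), 26 mm wide (y), 22 mm high (z), round ends, a bolt hole at each end, about 0.35 kg; origin at its centre. If present it starts in mould 4, standing 14 mm proud of the mould walls.
- lug: Copper ring lug, 107 mm long, lying flat. A bystander: leave it alone. Origin at its underside.
- wingnut: Zinc wing nut, 70 mm across the wings, 35 mm high. A bystander: leave it alone. Origin at its underside.
- protector: Squat black rubber post protector, 60 mm diameter, 36 mm high. A bystander: leave it alone. Origin at its underside.
- spanner: Steel spanner, 170 mm long, lying flat. A bystander: leave it alone. Origin at its underside.
- jar: Jar of grease, 60 mm diameter, 65 mm high. A bystander: leave it alone. Origin at its underside.
- can: Spray can, 60 mm diameter, 150 mm high. A bystander: leave it alone. Origin at its underside.

How it is judged (in metres and radians):
At the end, for the whole second after the job is handed in: Bars at rest: first layer along rack y (0.2 rad), centre 20-50 mm off the rack's centre in x, under 20 mm in y, on the rails; second layer along rack x, under 20 mm off in x, 50 mm in y, on the first; brush at rest in the tray; pad's middle within 8 mm of the window point (((x of bar1 in the frame of rack between 0.02 and 0.05 m and y of bar1 in the frame of rack between -0.02 and 0.02 m and z of bar1 in the frame of rack between 0.025 and 0.038 m and angle between the x axis of bar1 and the y axis of rack, either way round below 0.2 rad) or (x of bar1 in the frame of rack between -0.05 and -0.02 m and y of bar1 in the frame of rack between -0.02 and 0.02 m and z of bar1 in the frame of rack between 0.025 and 0.038 m and angle between the x axis of bar1 and the y axis of rack, either way round below 0.2 rad) or (y of bar1 in the frame of rack between -0.05 and 0.05 m and x of bar1 in the frame of rack between -0.02 and 0.02 m and z of bar1 in the frame of rack between 0.047 and 0.062 m and angle between the x axis of bar1 and the x axis of rack, either way round below 0.2 rad)) and linear speed of each of bar1, bar2, bar3, bar4, brush below 0.02 m/s and ((x of bar2 in the frame of rack between 0.02 and 0.05 m and y of bar2 in the frame of rack between -0.02 and 0.02 m and z of bar2 in the frame of rack between 0.025 and 0.038 m and angle between the x axis of bar2 and the y axis of rack, either way round below 0.2 rad) or (x of bar2 in the frame of rack between -0.05 and -0.02 m and y of bar2 in the frame of rack between -0.02 and 0.02 m and z of bar2 in the frame of rack between 0.025 and 0.038 m and angle between the x axis of bar2 and the y axis of rack, either way round below 0.2 rad) or (y of bar2 in the frame of rack between -0.05 and 0.05 m and x of bar2 in the frame of rack between -0.02 and 0.02 m and z of bar2 in the frame of rack between 0.047 and 0.062 m and angle between the x axis of bar2 and the x axis of rack, either way round below 0.2 rad)) and ((x of bar3 in the frame of rack between 0.02 and 0.05 m and y of bar3 in the frame of rack between -0.02 and 0.02 m and z of bar3 in the frame of rack between 0.025 and 0.038 m and angle between the x axis of bar3 and the y axis of rack, either way round below 0.2 rad) or (x of bar3 in the frame of rack between -0.05 and -0.02 m and y of bar3 in the frame of rack between -0.02 and 0.02 m and z of bar3 in the frame of rack between 0.025 and 0.038 m and angle between the x axis of bar3 and the y axis of rack, either way round below 0.2 rad) or (y of bar3 in the frame of rack between -0.05 and 0.05 m and x of bar3 in the frame of rack between -0.02 and 0.02 m and z of bar3 in the frame of rack between 0.047 and 0.062 m and angle between the x axis of bar3 and the x axis of rack, either way round below 0.2 rad)) and ((x of bar4 in the frame of rack between 0.02 and 0.05 m and y of bar4 in the frame of rack between -0.02 and 0.02 m and z of bar4 in the frame of rack between 0.025 and 0.038 m and angle between the x axis of bar4 and the y axis of rack, either way round below 0.2 rad) or (x of bar4 in the frame of rack between -0.05 and -0.02 m and y of bar4 in the frame of rack between -0.02 and 0.02 m and z of bar4 in the frame of rack between 0.025 and 0.038 m and angle between the x axis of bar4 and the y axis of rack, either way round below 0.2 rad) or (y of bar4 in the frame of rack between -0.05 and 0.05 m and x of bar4 in the frame of rack between -0.02 and 0.02 m and z of bar4 in the frame of rack between 0.047 and 0.062 m and angle between the x axis of bar4 and the x axis of rack, either way round below 0.2 rad)) and x of brush in the frame of tray between -0.06 and 0.06 m and y of brush in the frame of tray between -0.045 and 0.045 m and z of brush in the frame of tray between -0.002 and 0.016 m and horizontal distance between pad and window below 0.008 m); the robot touches nothing.
It fails at once if a bystander is moved more than 30 mm (distance of any of lug, wingnut, protector, spanner, jar, can from where it was at the start of the episode above 0.03 m).
Of bar1, bar2, bar3, bar4 only 3 to 4 are there at a start; the rules pass over those that are not, and their reading is None.
At some moment in a run one of brush may be knocked a few centimetres aside while the robot is not near it.
Once in a run the grip may slacken for a moment while it holds something.
It also fails if it takes over 192 s, if anything falls off the work surface, if the arm or the gripper's body presses on something with over 40 N, if the wrist force passes 120 N, or if a joint passes its speed limit or range.

## Working session

There is one attempt and no reset: what is moved stays moved. The work goes in short steps, Python scripts to look and compute and a tool call to move; the robot and the scene stay as the last step left them, time stands still between calls to the robot, and variables do not carry over. Pictures are saved under pics/ and viewed, at most 14 in all, crops included, and the job is handed in when it is done.

Besides the shell and the picture viewer there is one more tool, called after ">>>" by a JSON object that holds its "name" and its "arguments". arm_command: Moves the arm, as the interface text tells. Shifts and turns lie within -1 to 1; 1 stands for 0.025 m of shift or 180 degrees of turn. Its arguments: {"type":"object","properties":{"motion":{"type":"array"},"grip_force":{"type":"number"}},"required":["motion"]}

```bash
ls; mkdir -p pics
python3 - <<'E'
from station import r
import cv2
print(r.read_state())
for n in ("top","side"):
    d=r.get_image(n)
    cv2.imwrite(f"pics/{n}0.png",d["frame"][:,:,::-1])
    print(n,{k:v for k,v in d.items() if k!="frame"})
E
```

```text
pics
{'time_s': 0.0, 'joint_pos': array([ 1.22492574,  0.47780321,  0.02235427,  1.55641627, -0.01148315,
        1.10928774, -0.08306674]), 'joint_vel': array([-0.00101424,  0.0006428 ,  0.00066577,  0.00015791,  0.00037364,
        0.00036831,  0.00093548]), 'joint_torque': array([-7.29640524e-04, -5.82858968e+01,  1.53371181e+00, -2.72613895e+01,
       -5.45385713e-02,  1.71004463e-02,  1.56100805e-04]), 'eef_pos': array([ 158.8265804 , -655.46102934,  229.69476493]), 'tcp_rot': array([-3.13981315e+00,  1.54049911e-04,  2.37820551e-01]), 'ft_force': array([ 0.3114009 , -0.0654004 ,  0.14466309]), 'moment': array([-0.0242578 ,  0.0044076 ,  0.03568141]), 'grip_force': 0.0, 'finger_gap': 88.00147247856464}
top {'fx': 449.32955216928536, 'fy': 449.32955216928536, 'cx': 321.1959093973981, 'cy': 235.2387702357335, 'k1': -0.00025809822388274465, 'origin': array([ 352.93769687,   79.65458051, 1269.06169878]), 'orientation': array([-2.94658194, -0.00987713, -1.5994105 ])}
side {'fx': 493.07159411613026, 'fy': 493.07159411613026, 'cx': 318.13193787874593, 'cy': 244.55977302877756, 'k1': 0.025129053375083355, 'origin': array([260.89679622, 931.87543741, 651.57873033]), 'orientation': array([-2.1065561 ,  0.02417932, -2.82449657])}
```

View pics/top0.png

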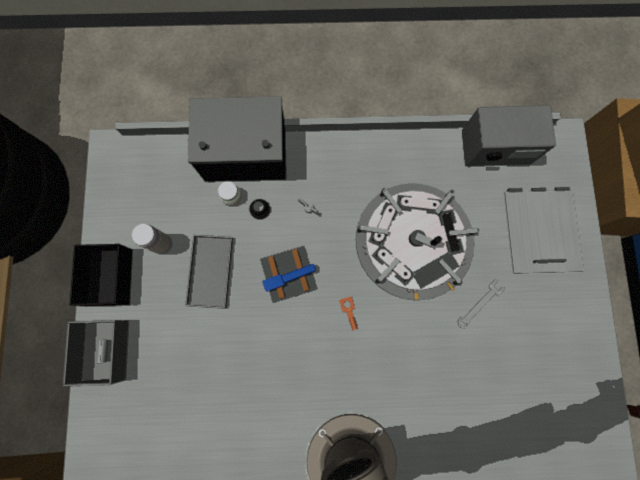

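View pics/side0.png

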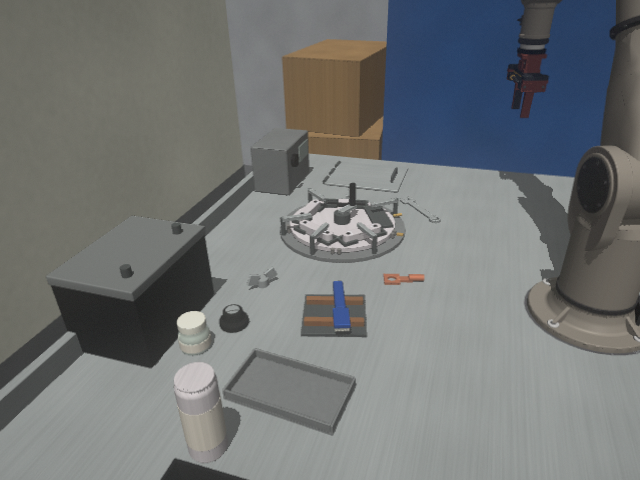

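Top view: rotary table at about (415,240), rack with blue brush at (289,275), tray at (211,272), lug at (348,312), orange marks by the window at (416,296) and (450,290).

```bash
cat > h.py <<'E'
import numpy as np, cv2
from scipy.spatial.transform import Rotation as R
def ray(d,u,v):
    x=np.array([(u-d["cx"])/d["fx"],(v-d["cy"])/d["fy"]]); s=x.copy()
    for _ in range(8): s=x/(1+d["k1"]*(s@s))
    return R.from_euler("xyz",d["orientation"]).apply([s[0],s[1],1.])
def p2w(d,u,v,z):
    w=ray(d,u,v); return np.array(d["origin"])+w*(z-d["origin"][2])/w[2]
def w2p(d,p):
    c=R.from_euler("xyz",d["orientation"]).inv().apply(np.array(p,float)-d["origin"])
    s=c[:2]/c[2]; s=s*(1+d["k1"]*(s@s))
    return s*[d["fx"],d["fy"]]+[d["cx"],d["cy"]]
def crop(d,name,x0,y0,x1,y1,k):
    f=d["frame"][y0:y1,x0:x1,::-1]
    cv2.imwrite(name,cv2.resize(f,None,fx=k,fy=k,interpolation=cv2.INTER_CUBIC))
E
python3 - <<'E'
from station import r
from h import *
d=r.get_image("top")
crop(d,"pics/a.png",345,175,495,305,5)
a=d["frame"]
crop(d,"pics/b.png",180,225,325,315,5)
E
```

```text
(no output)
```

View pics/a.png

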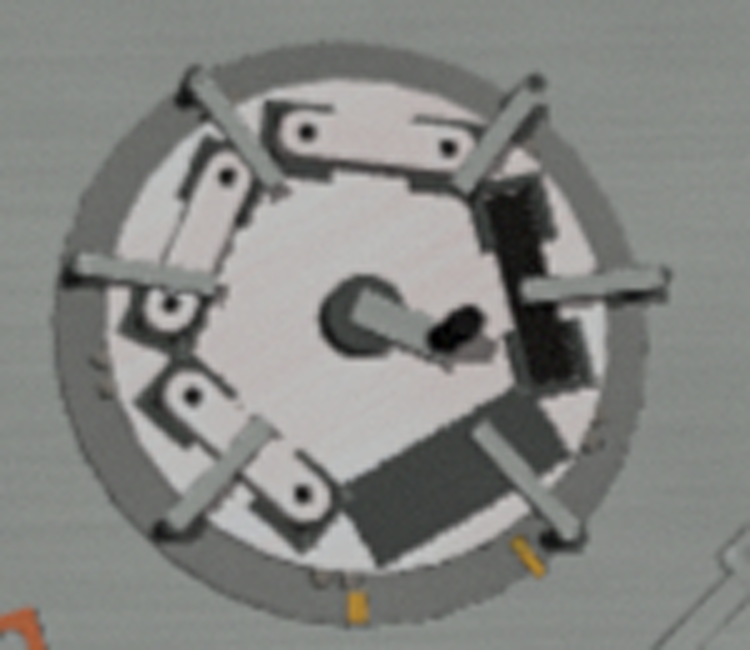

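View pics/b.png

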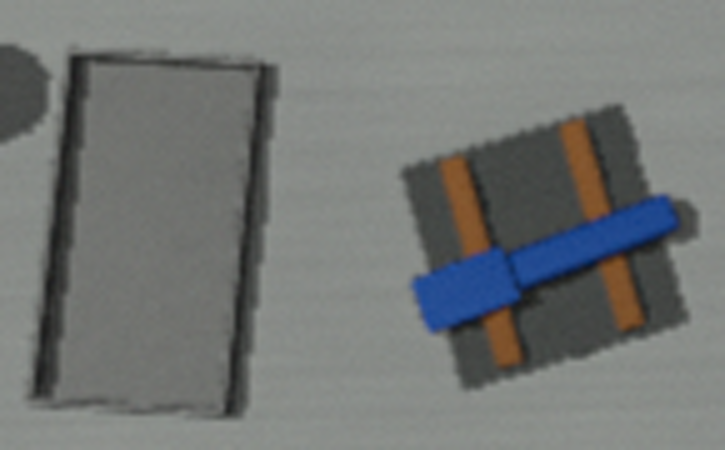

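Table crop: bars in moulds 2 (top), 3 (left) and 4 (lower left); mould 1 empty; pad lies about 37° anticlockwise of the window. In the other crop the rack's plate corners and rails, the brush and the tray rim are all clear.

```bash
cat > m.py <<'E'
from station import r
from h import *
from scipy.optimize import least_squares
d=r.get_image("top")
A=lambda pts,z:np.array([p2w(d,345+u/5-.4,175+v/5-.4,z)[:2] for u,v in pts])
B=lambda pts,z:np.array([p2w(d,180+u/5-.4,225+v/5-.4,z)[:2] for u,v in pts])
def circ(P,rad=None):
    s=least_squares(lambda q:np.hypot(*(P-q[:2]).T)-(rad or q[2]),[*P.mean(0),100]); return s.x,np.abs(s.fun).max()
print("ring",circ(A([(55,315),(648,300),(340,42),(375,625),(130,150),(150,520)],12)))
tips=A([(275,190),(465,188),(525,288),(480,428),(265,425),(222,285)],62)
print("tips",circ(tips))
c=circ(tips)[0][:2]
roots=A([(195,80),(535,85),(665,280),(570,535),(170,530),(75,270)],62)
print("armdir",np.degrees(np.arctan2(*(roots-tips).T[::-1])), np.degrees(np.arctan2(*(roots-c).T[::-1])))
print("mark",A([(358,607),(528,557)],12), np.degrees(np.arctan2(*(A([(358,607),(528,557)],12)-c).T[::-1])))
for b in [[(307,132),(450,148)],[(228,177),(170,305)],[(192,397),(303,494)]]:
    h=A(b,48); m=h.mean(0)-c; print("bar",h,np.hypot(*m),np.degrees(np.arctan2(m[1],m[0])),np.hypot(*(h[1]-h[0])))
pad=A([(343,492),(527,390),(572,457),(378,567)],34);m=pad.mean(0)-c;print("pad",pad.mean(0),np.hypot(*m),np.degrees(np.arctan2(m[1],m[0])))
k=B([(403,172),(622,105),(688,320),(468,388)],8);print("rack",k.mean(0),np.linalg.norm(np.roll(k,-1,0)-k,axis=1))
l=B([(455,158),(510,365),(574,122),(630,325)],20);print("rails",l.mean(0),np.linalg.norm(l[0]-l[1]),np.degrees(np.arctan2(*(l[0]-l[1])[::-1])),np.degrees(np.arctan2(*(l[2]-l[3])[::-1])))
b=B([(670,215),(422,305)],18);print("brush",b,np.linalg.norm(b[0]-b[1]),np.degrees(np.arctan2(*(b[1]-b[0])[::-1])))
t=B([(70,52),(275,65),(240,412),(30,400)],22);print("tray",t.mean(0),np.linalg.norm(np.roll(t,-1,0)-t,axis=1),np.degrees(np.arctan2(*(t[0]-t[3])[::-1])))
E
python3 m.py
```

```text
ring (array([ 580.44996951, -210.39406581,  167.95980995]), np.float64(5.052303922844118))
tips (array([ 579.36236866, -207.98869595,   86.01350132]), np.float64(2.2903286815395205))
armdir [  32.377195    -37.04706029  -88.20666729 -143.48116172  135.4228295
   82.51962769] [  34.08207039  -38.28478238  -85.37764996 -142.22540527  134.6598444
   80.46669364]
mark [[ 421.41542722 -199.28778402]
 [ 446.47488063 -296.50640362]] [ 176.84690212 -146.33201218]
bar [[ 685.62673337 -181.01733535]
 [ 674.22789951 -261.07496059]] 101.40910104094134 -7.397952552796666 80.86505284936848
bar [[ 660.67879033 -134.90913301]
 [ 588.42570722  -98.42303469]] 101.89182864954937 63.672055062164965 80.94284026278785
bar [[ 536.5639823  -107.78617025]
 [ 481.44612462 -165.48689016]] 100.20620419505381 134.59777002679596 79.79568480965928
pad [ 490.49477916 -253.41807448] 99.80619669433702 -152.92374547217648
rack [494.04288216 154.65600621] [129.42726455 127.61394517 127.77204346 127.1324763 ]
rails [494.74813852 155.69468869] 119.75753613423934 14.251956617846993 14.204505457913276
brush [[507.9160783   84.11908679]
 [461.52861315 222.87757357]] 146.3069190976199 108.48496851625336
tray [507.10339751 370.96986674] [115.96854227 193.81387284 115.18993333 194.57089785] -4.934449412170504
```

```bash
cat >> h.py <<'E'
def go(s,p,yaw):
    "total slide (mm along tool axes after turning) and yaw turn in units"
    y=np.radians(yaw); dp=np.array(p,float)-s["eef_pos"]
    dy=(yaw-np.degrees(s["tcp_rot"][2])+180)%360-180
    print("at",s["eef_pos"].round(1),np.degrees(s["tcp_rot"]).round(2),"t",round(s["time_s"],2),"gap",round(s["finger_gap"],1))
    print("rotz units %.4f"%(-dy/180),"slide units",(np.array([np.cos(y)*dp[0]+np.sin(y)*dp[1],np.sin(y)*dp[0]-np.cos(y)*dp[1],-dp[2]])/25).round(3))
E
python3 - <<'E'
from station import r
from h import *
d=r.get_image("top")
print("can",p2w(d,144,231,150),"jar",p2w(d,228,192,65))
h=np.array([w2p(d,(560.8,-246.1,z)) for z in (60,122)]);print((h-[345,175]+.4)*5)
E
```

```text
can [596.49098501 510.76066898 150.        ] jar [719.65942935 316.3370032   65.        ]
[[444.45643396 343.16586508]
 [474.80819055 322.18322129]]
```

>>> {"name": "arm_command", "arguments": {"motion": [{"slide": [1,0,0],"delta_rot": [0,0,0],"hand": 60},{"slide": [1,0,0],"delta_rot": [0,0,0],"hand": 60},{"slide": [1,0,0],"delta_rot": [0,0,0],"hand": 60},{"slide": [1,0,0],"delta_rot": [0,0,0],"hand": 60},{"slide": [1,0,0],"delta_rot": [0,0,0],"hand": 60},{"slide": [1,0,0],"delta_rot": [0,0,0],"hand": 60},{"slide": [1,0,0],"delta_rot": [0,0,-0.0377],"hand": 60},{"slide": [1,0,0],"delta_rot": [0,0,-0.0377],"hand": 60},{"slide": [1,0,0],"delta_rot": [0,0,-0.0377],"hand": 60},{"slide": [1,0,0],"delta_rot": [0,0,-0.0377],"hand": 60},{"slide": [1,0,0],"delta_rot": [0,0,-0.0377],"hand": 60},{"slide": [1,0,0],"delta_rot": [0,0,-0.0377],"hand": 60},{"slide": [1,0,0],"delta_rot": [0,0,-0.0377],"hand": 60},{"slide": [1,0,0],"delta_rot": [0,0,-0.0377],"hand": 60},{"slide": [1,0,0],"delta_rot": [0,0,-0.0377],"hand": 60},{"slide": [1,0,0],"delta_rot": [0,0,-0.0377],"hand": 60},{"slide": [1,0,0],"delta_rot": [0,0,-0.0377],"hand": 60},{"slide": [1,0,0],"delta_rot": [0,0,-0.0377],"hand": 60},{"slide": [1,0,0],"delta_rot": [0,0,-0.0377],"hand": 60},{"slide": [1,0,0],"delta_rot": [0,0,-0.0377],"hand": 60}], "grip_force": 20}}

```text
time_s: 1.92
eef_pos: [471.5, -355.7, 230.5]
tcp_rot: [3.141, -0.0, 1.903]
ft_force: [-0.6, 0.2, 1.1]
finger_gap: 60.0
grip_force: 0.0
```

>>> {"name": "arm_command", "arguments": {"motion": [{"slide": [0.93,0.35,0.1],"delta_rot": [0,0,0],"hand": 60},{"slide": [0.93,0.35,0.1],"delta_rot": [0,0,0],"hand": 60},{"slide": [0.93,0.35,0.1],"delta_rot": [0,0,0],"hand": 60},{"slide": [0.93,0.35,0.1],"delta_rot": [0,0,0],"hand": 60},{"slide": [0.93,0.35,0.1],"delta_rot": [0,0,0],"hand": 60},{"slide": [0.93,0.35,0.1],"delta_rot": [0,0,0],"hand": 60},{"slide": [0.93,0.35,0.1],"delta_rot": [0,0,0],"hand": 60},{"slide": [0.93,0.35,0.1],"delta_rot": [0,0,0],"hand": 60},{"slide": [0.93,0.35,0.1],"delta_rot": [0,0,0],"hand": 60},{"slide": [0.93,0.35,0.1],"delta_rot": [0,0,0],"hand": 60},{"slide": [0.93,0.35,0.1],"delta_rot": [0,0,0],"hand": 60},{"slide": [0.93,0.35,0.1],"delta_rot": [0,0,0],"hand": 60},{"slide": [0.93,0.35,0.1],"delta_rot": [0,0,0],"hand": 60},{"slide": [0.93,0.35,0.1],"delta_rot": [0,0,0],"hand": 60},{"slide": [0.93,0.35,0.1],"delta_rot": [0,0,0],"hand": 60},{"slide": [0.93,0.35,0.1],"delta_rot": [0,0,0],"hand": 60},{"slide": [0.93,0.35,0.1],"delta_rot": [0,0,0],"hand": 60},{"slide": [0.93,0.35,0.1],"delta_rot": [0,0,0],"hand": 60},{"slide": [0.93,0.35,0.1],"delta_rot": [0,0,0],"hand": 60},{"slide": [0.93,0.35,0.1],"delta_rot": [0,0,0],"hand": 60}]}}

```text
time_s: 3.58
eef_pos: [488.3, 140.2, 180.6]
tcp_rot: [3.141, 0.0, 1.896]
ft_force: [-0.2, 0.8, -0.1]
finger_gap: 60.2
grip_force: 0.0
```

Run:
```python
from station import r
from h import *
d=r.get_image("wrist"); s=r.read_state()
cv2.imwrite("pics/w1.png",d["frame"][:,:,::-1])
print({k:v for k,v in d.items() if k!="frame"})
go(s,(484.7,153.5,29),108.5)
# predicted brush ends and rack corners
for p in ((507.9,84.1,18+20),(461.5,222.9,18+20)): print(w2p(d,p))
f=d["frame"].astype(int); m=((f[:,:,2]>f[:,:,0]+60)&(f[:,:,2]>90)).astype(np.uint8)
n,l,st,c=cv2.connectedComponentsWithStats(m); i=1+st[1:,4].argmax()
ys,xs=np.where(l==i); (cx,cy),wh,a=cv2.minAreaRect(np.c_[xs,ys].astype(np.float32)); bx=cv2.boxPoints(((cx,cy),wh,a)); print(st[i],bx)
w=np.array([p2w(d,u,v,38)[:2] for u,v in bx]); print(w, w.mean(0))
```

```text
{'fx': 355.4709926736715, 'fy': 355.4709926736715, 'cx': 327.34759713182285, 'cy': 234.61377584924594, 'k1': -0.01815422934657895, 'origin': array([464.24397708, 208.87893494, 335.3222812 ]), 'orientation': array([2.87293072e+00, 1.52488577e-04, 3.24875459e-01])}
at [487.9 146.  180.8] [179.88  -0.19 108.93] t 3.63 gap 59.9
rotz units 0.0024 slide units [ 0.323 -0.026  6.072]
[329.10293925 288.20089034]
[329.75582834 118.51324854]
[ 309  115   39  172 4986] [[309. 115.]
 [347. 115.]
 [347. 286.]
 [309. 286.]]
[[444.99409225 220.16244987]
 [473.64253224 229.81191135]
 [522.54114073  91.30282425]
 [489.99015695  80.33731655]] [482.79198054 155.40362551]
```

View pics/w1.png

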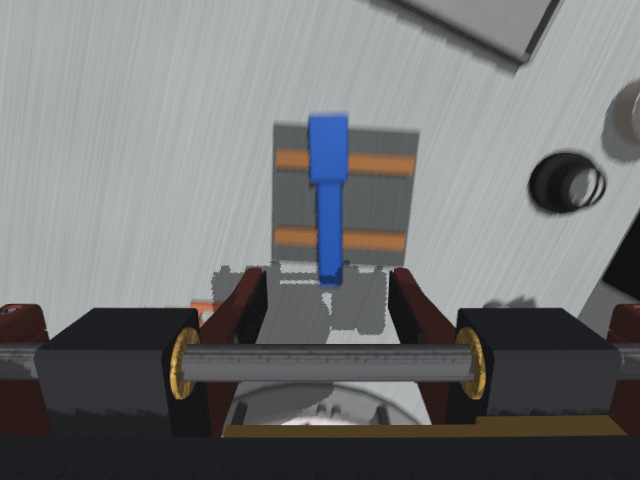

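Wrist view: brush at (330,200) lying across both rails between the open fingers; the rack corners are at (274,122) and (419,130), agreeing with the top camera.

>>> {"name": "arm_command", "arguments": {"motion": [{"slide": [0.2,0,0.85],"delta_rot": [0,0,0],"hand": 60},{"slide": [0.15,0,0.85],"delta_rot": [0,0,0],"hand": 60},{"slide": [0,0,0.85],"delta_rot": [0,0,0],"hand": 60},{"slide": [0,0,0.85],"delta_rot": [0,0,0],"hand": 60},{"slide": [0,0,0.85],"delta_rot": [0,0,0],"hand": 60},{"slide": [0,0,0.85],"delta_rot": [0,0,0],"hand": 60},{"slide": [0,0,0.9],"delta_rot": [0,0,0],"hand": 60},{"slide": [0,0,0],"delta_rot": [0,0,0],"hand": 60},{"slide": [0,0,0],"delta_rot": [0,0,0],"hand": 10},{"slide": [0,0,0],"delta_rot": [0,0,0],"hand": 10},{"slide": [0,0,0],"delta_rot": [0,0,0],"hand": 10},{"slide": [0,0,0],"delta_rot": [0,0,0],"hand": 10},{"slide": [0,0,0],"delta_rot": [0,0,0],"hand": 10},{"slide": [0,0,0],"delta_rot": [0,0,0],"hand": 10},{"slide": [0,0,0],"delta_rot": [0,0,0],"hand": 10},{"slide": [0,0,0],"delta_rot": [0,0,0],"hand": 10}], "grip_force": 25}}

```text
time_s: 4.97
eef_pos: [486.1, 147.5, 31.3]
tcp_rot: [3.141, 0.0, 1.896]
ft_force: [-1.4, -1.0, 5.7]
finger_gap: 22.1
grip_force: 25.0
```

>>> {"name": "arm_command", "arguments": {"motion": [{"slide": [0,0,-0.8],"delta_rot": [0,0,0],"hand": 10},{"slide": [0,0,-0.9],"delta_rot": [0,0,0],"hand": 10},{"slide": [0,0,-0.9],"delta_rot": [0,0,0],"hand": 10},{"slide": [0,0,-0.9],"delta_rot": [0,0,0],"hand": 10},{"slide": [0.5,0,-0.5],"delta_rot": [0,0,-0.0369],"hand": 10},{"slide": [0.7,0,0],"delta_rot": [0,0,-0.0369],"hand": 10},{"slide": [0.7,0.1,0],"delta_rot": [0,0,-0.0369],"hand": 10},{"slide": [0.7,0.2,0],"delta_rot": [0,0,-0.0369],"hand": 10},{"slide": [0.7,0.2,0],"delta_rot": [0,0,-0.0369],"hand": 10},{"slide": [0.5,0.3,0],"delta_rot": [0,0,-0.0369],"hand": 10},{"slide": [0.5,0.3,0],"delta_rot": [0,0,-0.0369],"hand": 10},{"slide": [0.3,0.5,0],"delta_rot": [0,0,-0.0369],"hand": 10},{"slide": [0,0.7,0],"delta_rot": [0,0,-0.0369],"hand": 10},{"slide": [0,0.7,0],"delta_rot": [0,0,-0.0369],"hand": 10},{"slide": [0,0,0],"delta_rot": [0,0,0],"hand": 10},{"slide": [0,0,0],"delta_rot": [0,0,0],"hand": 10}]}}

```text
time_s: 6.3
eef_pos: [446.1, 299.2, 130.3]
tcp_rot: [3.141, -0.001, 3.054]
ft_force: [-0.7, 0.2, -1.1]
finger_gap: 21.8
grip_force: 25.0
```

Run:
```python
from station import r
from h import *
go(r.read_state(),(511,371,16),175)
```

```text
at [446.1 299.2 130.3] [ 1.7999e+02 -7.0000e-02  1.7497e+02] t 6.3 gap 21.8
rotz units -0.0001 slide units [-2.335  3.088  4.573]
```

>>> {"name": "arm_command", "arguments": {"motion": [{"slide": [-0.58,0.77,0],"delta_rot": [0,0,0],"hand": 10},{"slide": [-0.58,0.77,0],"delta_rot": [0,0,0],"hand": 10},{"slide": [-0.58,0.77,0],"delta_rot": [0,0,0],"hand": 10},{"slide": [-0.59,0.77,0],"delta_rot": [0,0,0],"hand": 10},{"slide": [0,0,0.75],"delta_rot": [0,0,0],"hand": 10},{"slide": [0,0,0.75],"delta_rot": [0,0,0],"hand": 10},{"slide": [0,0,0.75],"delta_rot": [0,0,0],"hand": 10},{"slide": [0,0,0.75],"delta_rot": [0,0,0],"hand": 10},{"slide": [0,0,0.75],"delta_rot": [0,0,0],"hand": 10},{"slide": [0,0,0.5],"delta_rot": [0,0,0],"hand": 10},{"slide": [0,0,0.25],"delta_rot": [0,0,0],"hand": 10},{"slide": [0,0,0],"delta_rot": [0,0,0],"hand": 10},{"slide": [0,0,0],"delta_rot": [0,0,0],"hand": 10}]}}

```text
time_s: 7.38
eef_pos: [511.5, 370.4, 18.6]
tcp_rot: [-3.142, 0.0, 3.054]
ft_force: [0.7, 0.1, 0.3]
finger_gap: 21.8
grip_force: 25.0
```

>>> {"name": "arm_command", "arguments": {"motion": [{"slide": [0,0,0.12],"delta_rot": [0,0,0],"hand": 10},{"slide": [0,0,0],"delta_rot": [0,0,0],"hand": 10},{"slide": [0,0,0],"delta_rot": [0,0,0],"hand": 45},{"slide": [0,0,0],"delta_rot": [0,0,0],"hand": 45},{"slide": [0,0,0],"delta_rot": [0,0,0],"hand": 45},{"slide": [0,0,-0.5],"delta_rot": [0,0,0],"hand": 45},{"slide": [0,0,-1],"delta_rot": [0,0,0],"hand": 45},{"slide": [0,0,-1],"delta_rot": [0,0,0],"hand": 45},{"slide": [0,0,-1],"delta_rot": [0,0,0],"hand": 45},{"slide": [0,0,-1],"delta_rot": [0,0,0],"hand": 45},{"slide": [0,0,-1],"delta_rot": [0,0,0],"hand": 45},{"slide": [0,-1,-1],"delta_rot": [0,0,0],"hand": 45},{"slide": [0,-1,0],"delta_rot": [0,0,0],"hand": 45},{"slide": [0,-1,0],"delta_rot": [0,0,0],"hand": 45},{"slide": [0,-1,0],"delta_rot": [0,0,0],"hand": 45},{"slide": [0,-1,0],"delta_rot": [0,0,0],"hand": 45},{"slide": [0,-1,0],"delta_rot": [0,0,0],"hand": 45},{"slide": [0,-1,0],"delta_rot": [0,0,0],"hand": 45},{"slide": [0,-1,0],"delta_rot": [0,0,0],"hand": 45},{"slide": [0,-1,0],"delta_rot": [0,0,0],"hand": 45}]}}

```text
time_s: 9.05
eef_pos: [491.6, 145.4, 178.6]
tcp_rot: [-3.141, 0.001, 3.056]
ft_force: [0.8, 0.0, -0.0]
finger_gap: 45.0
grip_force: 0.0
```

>>> {"name": "arm_command", "arguments": {"motion": [{"slide": [0,0,0],"delta_rot": [0,0,0.0363],"hand": 45},{"slide": [0,0,0],"delta_rot": [0,0,0.0363],"hand": 45},{"slide": [0,0,0],"delta_rot": [0,0,0.0363],"hand": 45},{"slide": [0,0,0],"delta_rot": [0,0,0.0363],"hand": 45},{"slide": [0,0,0],"delta_rot": [0,0,0.0363],"hand": 45},{"slide": [0,0,0],"delta_rot": [0,0,0.0363],"hand": 45},{"slide": [0,0,0],"delta_rot": [0,0,0.0363],"hand": 45},{"slide": [0,0,0],"delta_rot": [0,0,0.0363],"hand": 45},{"slide": [0,0,0],"delta_rot": [0,0,0.0363],"hand": 45},{"slide": [0,0,0],"delta_rot": [0,0,0.0363],"hand": 45},{"slide": [0,0,0],"delta_rot": [0,0,0.0363],"hand": 45},{"slide": [0,0,0],"delta_rot": [0,0,0.0363],"hand": 45},{"slide": [0,0,0],"delta_rot": [0,0,0.0363],"hand": 45},{"slide": [0,0,0],"delta_rot": [0,0,0],"hand": 45}]}}

```text
time_s: 10.22
eef_pos: [491.8, 146.9, 178.7]
tcp_rot: [3.14, -0.0, 1.569]
ft_force: [-0.2, 0.4, -0.2]
finger_gap: 45.1
grip_force: 0.0
```

Run:
```python
from station import r
from h import *
d=r.get_image("top")
f=d["frame"].astype(int); m=((f[:,:,2]>f[:,:,0]+60)&(f[:,:,2]>90)).astype(np.uint8); m[:,320:]=0
n,l,st,c=cv2.connectedComponentsWithStats(m); i=1+st[1:,4].argmax(); ys,xs=np.where(l==i)
print([p2w(d,u,v,20)[:2] for u,v in cv2.boxPoints(cv2.minAreaRect(np.c_[xs,ys].astype(np.float32)))])
# rail fit
go(r.read_state(),(560.8,-246.1,160),90)
crop(d,"pics/b2.png",180,225,325,315,5)
```

```text
[array([414.10300056, 384.27316303]), array([561.35977642, 368.81779071]), array([556.58610767, 337.74807772]), array([409.48974062, 353.90499024])]
at [491.8 146.8 178.6] [179.93   0.    90.27] t 10.27 gap 44.8
rotz units 0.0015 slide units [-15.717   2.759   0.743]
```

View pics/b2.png

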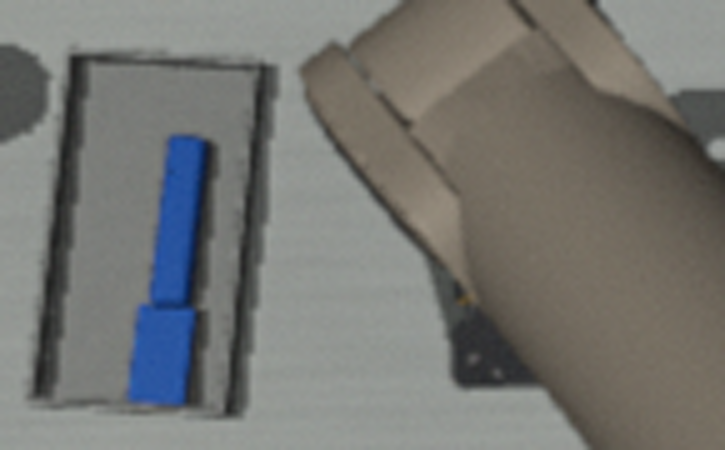

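Run:
```python
from station import r
from h import *
d=r.get_image("side")
crop(d,"pics/s2.png",215,340,365,435,5)
```

```text
(no output)
```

View pics/s2.png

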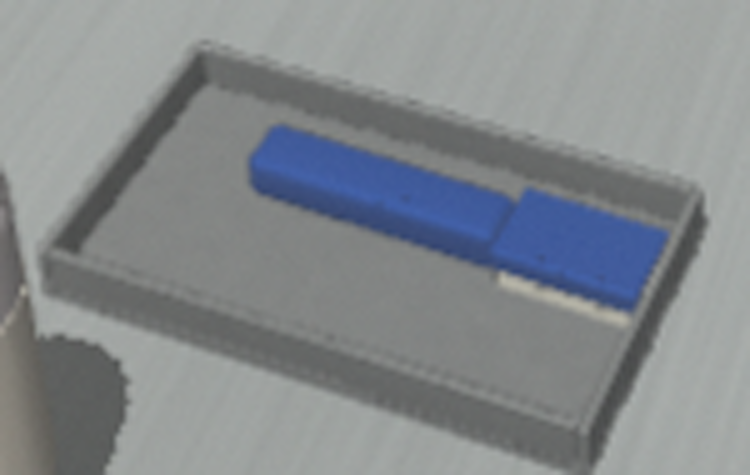

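The brush lies flat on the tray floor, inside the walls, with its head against the near end. On to the handle.

>>> {"name": "arm_command", "arguments": {"motion": [{"slide": [-0.98,0.17,0],"delta_rot": [0,0,0],"hand": 45},{"slide": [-0.98,0.17,0],"delta_rot": [0,0,0],"hand": 45},{"slide": [-0.98,0.17,0],"delta_rot": [0,0,0],"hand": 45},{"slide": [-0.98,0.17,0],"delta_rot": [0,0,0],"hand": 45},{"slide": [-0.98,0.17,0],"delta_rot": [0,0,0],"hand": 45},{"slide": [-0.98,0.17,0],"delta_rot": [0,0,0],"hand": 45},{"slide": [-0.98,0.17,0],"delta_rot": [0,0,0],"hand": 45},{"slide": [-0.98,0.17,0],"delta_rot": [0,0,0],"hand": 45},{"slide": [-0.98,0.17,0],"delta_rot": [0,0,0],"hand": 45},{"slide": [-0.98,0.17,0],"delta_rot": [0,0,0],"hand": 45},{"slide": [-0.98,0.17,0],"delta_rot": [0,0,0],"hand": 45},{"slide": [-0.98,0.17,0],"delta_rot": [0,0,0],"hand": 45},{"slide": [-0.98,0.18,0],"delta_rot": [0,0,0],"hand": 45},{"slide": [-0.98,0.18,0],"delta_rot": [0,0,0],"hand": 45},{"slide": [-0.98,0.18,0],"delta_rot": [0,0,0],"hand": 45},{"slide": [-0.98,0.18,0],"delta_rot": [0,0,0],"hand": 45},{"slide": [0,0,0],"delta_rot": [0,0,0],"hand": 45},{"slide": [0,0,0],"delta_rot": [0,0,0],"hand": 45},{"slide": [0,0,0],"delta_rot": [0,0,0],"hand": 45}]}}

```text
time_s: 11.9
eef_pos: [561.5, -244.5, 177.7]
tcp_rot: [-3.142, -0.001, 1.575]
ft_force: [-0.6, -0.6, -0.3]
finger_gap: 45.0
grip_force: 0.0
```

Run:
```python
from station import r
from h import *
go(r.read_state(),(560.8,-246.1,90),90)
d=r.get_image("wrist"); cv2.imwrite("pics/w2.png",d["frame"][:,:,::-1])
print(w2p(d,(560.8,-246.1,122)),w2p(d,(579.5,-208.5,26)))
```

```text
at [ 561.5 -244.5  177.7] [-1.800e+02 -6.000e-02  9.024e+01] t 11.9 gap 45.0
rotz units 0.0013 slide units [-0.065 -0.03   3.508]
[327.72111226 259.53551806] [349.61002468 181.12396345]
```

View pics/w2.png

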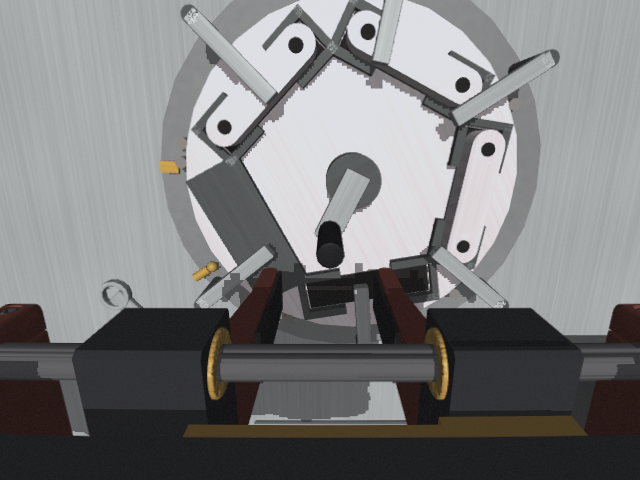

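Wrist view: handle top at (330,258), within 2 px of prediction; bar holes at (224,127)/(296,45), (368,32)/(463,85), (488,149)/(463,247).

Run:
```python
from station import r
from h import *
from scipy.optimize import least_squares
d=r.get_image("wrist")
W=lambda p,z:np.array([p2w(d,u,v,z)[:2] for u,v in p])
h=W([(224,127),(296,45),(368,32),(463,85),(488,149),(463,247)],48)
mid=(h[::2]+h[1::2])/2
print(np.linalg.norm(h[::2]-h[1::2],axis=1))
def f(q):
    a=q[2]+np.radians([288,216,144]); return (mid-q[:2]-100*np.c_[np.cos(a),np.sin(a)]).ravel()
s=least_squares(f,[580,-208,-2.66]); print(s.x[:2],np.degrees(s.x[2])%360,s.fun)
c=s.x[:2]
hd=W([(330,259)],122)[0];print("handle",hd,np.hypot(*(hd-c)),np.degrees(np.arctan2(*(hd-c)[::-1])))
t=W([(273,98),(379,62),(457,122),(433,252)],62)-c;print(np.hypot(*t.T),np.degrees(np.arctan2(t[:,1],t[:,0])))
e=W([(190,12),(555,58)],62)-c;print(np.degrees(np.arctan2(e[:,1],e[:,0])))
m=W([(169,167)],12)[0]-c;print("mark",np.degrees(np.arctan2(m[1],m[0])),np.hypot(*m))
```

```text
[80.55763779 80.44261248 81.07140398]
[ 581.09471566 -205.32624414] 207.79877990940227 [-0.44257189  0.08393244  0.17052516  0.09322701  0.27204673 -0.17715946]
handle [ 562.32041144 -245.23231267] 44.10180046364594 -115.19522004939192
[85.26657708 86.16816686 86.3501173  84.30956264] [134.59817865  79.9338782   31.46601495 -40.31548761]
[134.67788649  32.6343134 ]
mark 177.30478520499665 162.2061224011044
```

>>> {"name": "arm_command", "arguments": {"motion": [{"slide": [-0.06,-0.03,0.7],"delta_rot": [0,0,0],"hand": 45},{"slide": [0,0,0.7],"delta_rot": [0,0,0],"hand": 45},{"slide": [0,0,0.7],"delta_rot": [0,0,0],"hand": 45},{"slide": [0,0,0.7],"delta_rot": [0,0,0],"hand": 45},{"slide": [0,0,0.7],"delta_rot": [0,0,0],"hand": 45},{"slide": [0,0,0],"delta_rot": [0,0,0],"hand": 5},{"slide": [0,0,0],"delta_rot": [0,0,0],"hand": 5},{"slide": [0,0,0],"delta_rot": [0,0,0],"hand": 5},{"slide": [0,0,0],"delta_rot": [0,0,0],"hand": 5},{"slide": [0,0,0],"delta_rot": [0,0,0],"hand": 5},{"slide": [0,0,0],"delta_rot": [0,0,0],"hand": 5}], "grip_force": 20}}

```text
time_s: 12.92
eef_pos: [562.5, -246.6, 91.7]
tcp_rot: [3.138, 0.0, 1.573]
ft_force: [2.6, 1.8, 2.3]
finger_gap: 17.4
grip_force: 20.0
```

```bash
cat > arc.py <<'E'
import numpy as np,sys
a0,a1,n=map(float,sys.argv[1:4])
a=np.radians(np.linspace(a0,a1,int(n)+1)); d=np.diff(42*np.c_[np.sin(a),np.cos(a)],axis=0)/25
for row in d.round(3): print(list(row))
E
python3 arc.py 243.8 285 8; echo; python3 arc.py 285 357 12; echo; python3 arc.py 357 429 12;echo; python3 arc.py 429 573 20
```

```text
[np.float64(-0.06), np.float64(0.138)]
[np.float64(-0.048), np.float64(0.143)]
[np.float64(-0.035), np.float64(0.147)]
[np.float64(-0.021), np.float64(0.149)]
[np.float64(-0.008), np.float64(0.151)]
[np.float64(0.006), np.float64(0.151)]
[np.float64(0.019), np.float64(0.15)]
[np.float64(0.032), np.float64(0.147)]

[np.float64(0.054), np.float64(0.167)]
[np.float64(0.072), np.float64(0.161)]
[np.float64(0.088), np.float64(0.152)]
[np.float64(0.103), np.float64(0.142)]
[np.float64(0.118), np.float64(0.131)]
[np.float64(0.131), np.float64(0.118)]
[np.float64(0.142), np.float64(0.103)]
[np.float64(0.152), np.float64(0.088)]
[np.float64(0.161), np.float64(0.072)]
[np.float64(0.167), np.float64(0.054)]
[np.float64(0.172), np.float64(0.037)]
[np.float64(0.175), np.float64(0.018)]

[np.float64(0.176), np.float64(0.0)]
[np.float64(0.175), np.float64(-0.018)]
[np.float64(0.172), np.float64(-0.037)]
[np.float64(0.167), np.float64(-0.054)]
[np.float64(0.161), np.float64(-0.072)]
[np.float64(0.152), np.float64(-0.088)]
[np.float64(0.142), np.float64(-0.103)]
[np.float64(0.131), np.float64(-0.118)
[... 265 characters left out ...]
.float64(-0.211)]
[np.float64(-0.015), np.float64(-0.21)]
[np.float64(-0.042), np.float64(-0.207)]
[np.float64(-0.067), np.float64(-0.2)]
[np.float64(-0.092), np.float64(-0.19)]
[np.float64(-0.115), np.float64(-0.177)]
[np.float64(-0.136), np.float64(-0.161)]
[np.float64(-0.155), np.float64(-0.143)]
[np.float64(-0.172), np.float64(-0.122)]
[np.float64(-0.186), np.float64(-0.1)]
[np.float64(-0.197), np.float64(-0.076)]
[np.float64(-0.205), np.float64(-0.05)]
[np.float64(-0.21), np.float64(-0.024)]
[np.float64(-0.211), np.float64(0.002)]
[np.float64(-0.209), np.float64(0.029)]
[np.float64(-0.204), np.float64(0.055)]
[np.float64(-0.195), np.float64(0.08)]
[np.float64(-0.184), np.float64(0.104)]
```

>>> {"name": "arm_command", "arguments": {"motion": [{"slide": [-0.06,0.138,0],"delta_rot": [0,0,0],"hand": 5},{"slide": [-0.048,0.143,0],"delta_rot": [0,0,0],"hand": 5},{"slide": [-0.035,0.147,0],"delta_rot": [0,0,0],"hand": 5},{"slide": [-0.021,0.149,0],"delta_rot": [0,0,0],"hand": 5},{"slide": [-0.008,0.151,0],"delta_rot": [0,0,0],"hand": 5},{"slide": [0.006,0.151,0],"delta_rot": [0,0,0],"hand": 5},{"slide": [0.019,0.15,0],"delta_rot": [0,0,0],"hand": 5},{"slide": [0.032,0.147,0],"delta_rot": [0,0,0],"hand": 5},{"slide": [0,0,0],"delta_rot": [0,0,0],"hand": 5},{"slide": [0,0,0],"delta_rot": [0,0,0],"hand": 5},{"slide": [0,0,0],"delta_rot": [0,0,0],"hand": 5},{"slide": [0,0,0],"delta_rot": [0,0,0],"hand": 5}]}}

```text
time_s: 13.92
eef_pos: [591.2, -253.0, 91.5]
tcp_rot: [3.139, 0.004, 1.571]
ft_force: [2.2, -5.2, 2.1]
finger_gap: 17.2
grip_force: 20.0
```

>>> {"name": "arm_command", "arguments": {"motion": [{"slide": [0,0,0],"delta_rot": [0,0,0],"hand": 45},{"slide": [0,0,0],"delta_rot": [0,0,0],"hand": 45},{"slide": [0,0,0],"delta_rot": [0,0,0],"hand": 45},{"slide": [0,0,-0.7],"delta_rot": [0,0,0],"hand": 45},{"slide": [0,0,-0.9],"delta_rot": [0,0,0],"hand": 45},{"slide": [0,0,-0.9],"delta_rot": [0,0,0],"hand": 45},{"slide": [0.4,-0.88,-0.2],"delta_rot": [0,0,0.0167],"hand": 45},{"slide": [0.4,-0.88,0],"delta_rot": [0,0,0],"hand": 45},{"slide": [0.4,-0.88,0],"delta_rot": [0,0,0],"hand": 45},{"slide": [0.4,-0.88,0],"delta_rot": [0,0,0],"hand": 45},{"slide": [0.4,-0.88,0],"delta_rot": [0,0,0],"hand": 45},{"slide": [0,0,0],"delta_rot": [0,0,0],"hand": 45},{"slide": [0,0,0],"delta_rot": [0,0,0],"hand": 45}]}}

```text
time_s: 15.0
eef_pos: [481.5, -195.0, 157.8]
tcp_rot: [-3.141, 0.0, 1.521]
ft_force: [0.2, -0.1, 0.1]
finger_gap: 45.1
grip_force: 0.0
```

Run:
```python
from station import r
from h import *
go(r.read_state(),(480.5,-201.5,36),87)
d=r.get_image("wrist"); cv2.imwrite("pics/w3.png",d["frame"][:,:,::-1])
```

```text
at [ 481.5 -195.   157.8] [-1.7996e+02  3.0000e-02  8.7150e+01] t 15.0 gap 45.1
rotz units 0.0008 slide units [-0.261 -0.025  4.872]
```

View pics/w3.png

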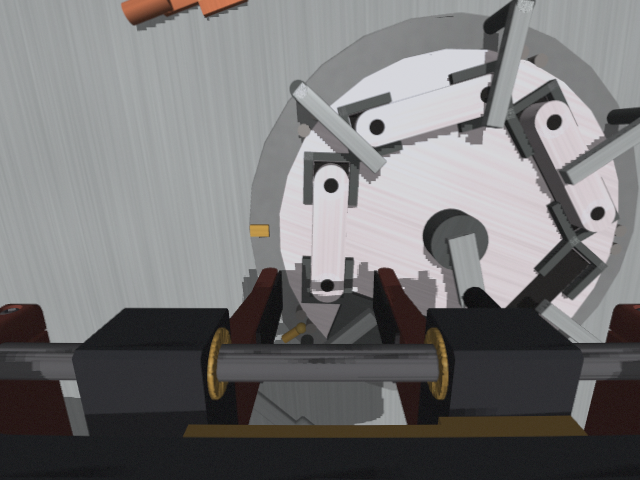

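Bar 4 is in the window, with holes at (331,185) and (327,286) and the index mark at (260,230). I'll work out its pose.

Run:
```python
from station import r
from h import *
d=r.get_image("wrist")
W=lambda p,z:np.array([p2w(d,u,v,z)[:2] for u,v in p])
h=W([(331,185),(327,286)],48);print(h,h.mean(0),np.linalg.norm(h[0]-h[1]),np.degrees(np.arctan2(*(h[0]-h[1])[::-1])))
print("axis side check: mark",W([(260,230)],12))
go(r.read_state(),(*h.mean(0),36),87)
```

```text
[[ 486.27634264 -157.91159447]
 [ 479.20971371 -238.83717733]] [ 482.74302818 -198.3743859 ] 81.23353498770807 85.00944497187697
axis side check: mark [[ 422.52437963 -198.78155143]]
at [ 483.2 -195.8  157.9] [1.7994e+02 1.0000e-02 8.7100e+01] t 15.1 gap 45.5
rotz units 0.0005 slide units [-0.105 -0.012  4.878]
```

>>> {"name": "arm_command", "arguments": {"motion": [{"slide": [-0.1,0,0.8],"delta_rot": [0,0,0.006],"hand": 45},{"slide": [0,0,0.8],"delta_rot": [0,0,0],"hand": 45},{"slide": [0,0,0.8],"delta_rot": [0,0,0],"hand": 45},{"slide": [0,0,0.8],"delta_rot": [0,0,0],"hand": 45},{"slide": [0,0,0.8],"delta_rot": [0,0,0],"hand": 45},{"slide": [0,0,0.5],"delta_rot": [0,0,0],"hand": 45},{"slide": [0,0,0.3],"delta_rot": [0,0,0],"hand": 45},{"slide": [0,0,0],"delta_rot": [0,0,0],"hand": 45},{"slide": [0,0,0],"delta_rot": [0,0,0],"hand": 15},{"slide": [0,0,0],"delta_rot": [0,0,0],"hand": 15},{"slide": [0,0,0],"delta_rot": [0,0,0],"hand": 15},{"slide": [0,0,0],"delta_rot": [0,0,0],"hand": 15},{"slide": [0,0,0],"delta_rot": [0,0,0],"hand": 15}], "grip_force": 30}}

```text
time_s: 16.18
eef_pos: [482.6, -198.4, 38.6]
tcp_rot: [3.141, 0.001, 1.501]
ft_force: [-1.7, -0.4, 6.0]
finger_gap: 25.8
grip_force: 30.0
```

>>> {"name": "arm_command", "arguments": {"motion": [{"slide": [0,0,-0.2],"delta_rot": [0,0,0],"hand": 15},{"slide": [0,0,-0.2],"delta_rot": [0,0,0],"hand": 15},{"slide": [0,0,-0.2],"delta_rot": [0,0,0],"hand": 15},{"slide": [0,0,-0.2],"delta_rot": [0,0,0],"hand": 15},{"slide": [0,0,0],"delta_rot": [0,0,0],"hand": 15}]}}

```text
time_s: 16.6
eef_pos: [482.8, -198.2, 58.7]
tcp_rot: [3.14, 0.0, 1.501]
ft_force: [-0.3, -0.4, -3.3]
finger_gap: 25.7
grip_force: 30.0
```

>>> {"name": "arm_command", "arguments": {"motion": [{"slide": [0,0,-0.9],"delta_rot": [0,0,0],"hand": 15},{"slide": [0,0,-0.9],"delta_rot": [0,0,0],"hand": 15},{"slide": [0,0,-0.9],"delta_rot": [0,0,0],"hand": 15},{"slide": [0,0,-0.9],"delta_rot": [0,0,-0.0337],"hand": 15},{"slide": [0.9,0.35,0],"delta_rot": [0,0,-0.0337],"hand": 15},{"slide": [0.9,0.35,0],"delta_rot": [0,0,-0.0337],"hand": 15},{"slide": [0.9,0.35,0],"delta_rot": [0,0,0],"hand": 15},{"slide": [0.9,0.35,0],"delta_rot": [0,0,0],"hand": 15},{"slide": [0.9,0.35,0],"delta_rot": [0,0,0],"hand": 15},{"slide": [0.9,0.35,0],"delta_rot": [0,0,0],"hand": 15},{"slide": [0.9,0.35,0],"delta_rot": [0,0,0],"hand": 15},{"slide": [0.9,0.35,0],"delta_rot": [0,0,0],"hand": 15},{"slide": [0.9,0.35,0],"delta_rot": [0,0,0],"hand": 15},{"slide": [0.9,0.35,0],"delta_rot": [0,0,0],"hand": 15},{"slide": [0.9,0.35,0],"delta_rot": [0,0,0],"hand": 15},{"slide": [0.9,0.35,0],"delta_rot": [0,0,0],"hand": 15},{"slide": [0.9,0.35,0],"delta_rot": [0,0,0],"hand": 15},{"slide": [0.9,0.35,0],"delta_rot": [0,0,0],"hand": 15},{"slide": [0,0,0],"delta_rot": [0,0,0],"hand": 15},{"slide": [0,0,0],"delta_rot": [0,0,0],"hand": 15}]}}

```text
time_s: 18.27
eef_pos: [530.7, 137.6, 147.6]
tcp_rot: [-3.141, -0.001, 1.822]
ft_force: [-0.4, -0.1, -4.6]
finger_gap: 25.5
grip_force: 30.0
```

Run:
```python
from station import r
from h import *
go(r.read_state(),(528.3,163.8,34),104.2)
d=r.get_image("wrist"); cv2.imwrite("pics/w4.png",d["frame"][:,:,::-1])
```

```text
at [530.7 137.6 147.6] [-1.7999e+02 -4.0000e-02  1.0440e+02] t 18.27 gap 25.5
rotz units 0.0011 slide units [1.041 0.164 4.543]
```

View pics/w4.png

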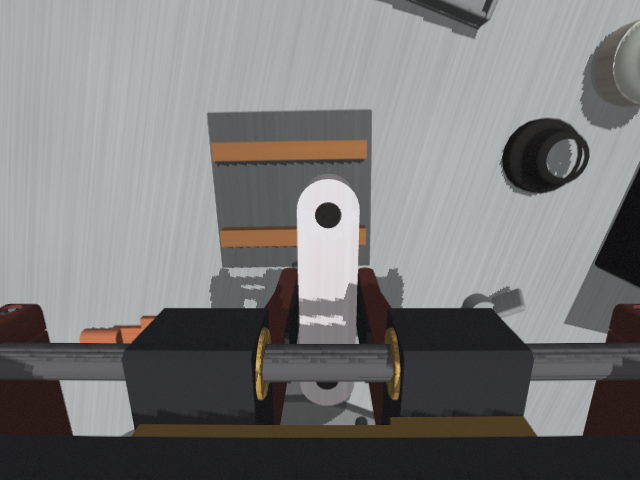

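Run:
```python
from station import r
from h import *
d=r.get_image("wrist")
W=lambda p,z:np.array([p2w(d,u,v,z)[:2] for u,v in p])
u=W([(212,151),(367,149),(222,236),(365,236)],20);print(u,np.linalg.norm(u[0]-u[1]),np.degrees(np.arctan2(*(u[1]-u[0])[::-1])),np.linalg.norm(u[0]-u[2]),u.mean(0))
c=W([(207,113),(371,110),(219,267)],8);print((c[1]+c[2])/2,np.linalg.norm(c[0]-c[1]),np.linalg.norm(c[0]-c[2]))
go(r.read_state(),(528.3,163.8,34),104.2)
```

```text
[[427.64394731 173.72473055]
 [543.66531449 204.70656693]
 [446.9164752  108.01286066]
 [561.25860453 137.15680487]] 120.0867679130224 14.951150767881085 68.47977931905693 [494.87108538 155.90024075]
[493.13254328 154.61594632] 129.02421452904144 128.97809675260564
at [530.8 134.8 147.3] [-1.7994e+02  5.0000e-02  1.0418e+02] t 18.37 gap 25.6
rotz units -0.0001 slide units [1.15  0.187 4.531]
```

Rack centre confirmed at (494,155), angle 14.5°.

>>> {"name": "arm_command", "arguments": {"motion": [{"slide": [0.55,0.08,0],"delta_rot": [0,0,0],"hand": 15},{"slide": [0.55,0.08,0],"delta_rot": [0,0,0],"hand": 15},{"slide": [0,0,0.8],"delta_rot": [0,0,0],"hand": 15},{"slide": [0,0,0.8],"delta_rot": [0,0,0],"hand": 15},{"slide": [0,0,0.8],"delta_rot": [0,0,0],"hand": 15},{"slide": [0,0,0.8],"delta_rot": [0,0,0],"hand": 15},{"slide": [0,0,0.7],"delta_rot": [0,0,0],"hand": 15},{"slide": [0,0,0.4],"delta_rot": [0,0,0],"hand": 15},{"slide": [0,0,0.15],"delta_rot": [0,0,0],"hand": 15},{"slide": [0,0,0],"delta_rot": [0,0,0],"hand": 15},{"slide": [0,0,0],"delta_rot": [0,0,0],"hand": 15}]}}

```text
time_s: 19.28
eef_pos: [528.8, 163.3, 37.1]
tcp_rot: [3.141, 0.0, 1.818]
ft_force: [-0.3, 0.2, -4.6]
finger_gap: 25.8
grip_force: 30.0
```

>>> {"name": "arm_command", "arguments": {"motion": [{"slide": [0,0,0.06],"delta_rot": [0,0,0],"hand": 15},{"slide": [0,0,0.06],"delta_rot": [0,0,0],"hand": 15},{"slide": [0,0,0.04],"delta_rot": [0,0,0],"hand": 15},{"slide": [0,0,0],"delta_rot": [0,0,0],"hand": 15}]}}

```text
time_s: 19.62
eef_pos: [528.4, 163.5, 32.7]
tcp_rot: [3.141, 0.0, 1.819]
ft_force: [0.2, -0.3, -3.6]
finger_gap: 25.8
grip_force: 30.0
```

>>> {"name": "arm_command", "arguments": {"motion": [{"slide": [0,0,0],"delta_rot": [0,0,0],"hand": 42},{"slide": [0,0,0],"delta_rot": [0,0,0],"hand": 42},{"slide": [0,0,0],"delta_rot": [0,0,0],"hand": 42},{"slide": [0,0,-0.4],"delta_rot": [0,0,0],"hand": 42},{"slide": [0,0,-0.95],"delta_rot": [0,0,0],"hand": 42},{"slide": [0,0,-0.95],"delta_rot": [0,0,0],"hand": 42},{"slide": [0,0,-0.95],"delta_rot": [0,0,0],"hand": 42},{"slide": [0,0,-0.95],"delta_rot": [0,0,0],"hand": 42},{"slide": [0,0,-0.95],"delta_rot": [0,0,0],"hand": 42},{"slide": [-0.97,-0.1,0],"delta_rot": [0,0,0],"hand": 42},{"slide": [-0.97,-0.1,0],"delta_rot": [0,0,0],"hand": 42},{"slide": [-0.97,-0.1,0],"delta_rot": [0,0,0],"hand": 42},{"slide": [-0.97,-0.1,0],"delta_rot": [0,0,0],"hand": 42},{"slide": [-0.97,-0.1,0],"delta_rot": [0,0,0],"hand": 42},{"slide": [-0.97,-0.1,0],"delta_rot": [0,0,0],"hand": 42},{"slide": [-0.97,-0.1,0],"delta_rot": [0,0,0],"hand": 42},{"slide": [-0.97,-0.1,0],"delta_rot": [0,0,0],"hand": 42},{"slide": [-0.97,-0.1,0],"delta_rot": [0,0,0],"hand": 42},{"slide": [-0.97,-0.1,0],"delta_rot": [0,0,0],"hand": 42},{"slide": [-0.97,-0.1,0],"delta_rot": [0,0,0],"hand": 42}]}}

```text
time_s: 21.28
eef_pos: [567.3, -102.9, 162.2]
tcp_rot: [3.141, 0.0, 1.819]
ft_force: [0.0, 0.7, 0.0]
finger_gap: 41.6
grip_force: 0.0
```

>>> {"name": "arm_command", "arguments": {"motion": [{"slide": [-0.98,-0.1,0],"delta_rot": [0,0,0],"hand": 42},{"slide": [-0.98,-0.1,0],"delta_rot": [0,0,0],"hand": 42},{"slide": [-0.98,-0.1,0],"delta_rot": [0,0,0],"hand": 42},{"slide": [-0.98,-0.1,0],"delta_rot": [0,0,0],"hand": 42},{"slide": [-0.98,-0.1,0],"delta_rot": [0,0,0],"hand": 42},{"slide": [-0.98,-0.1,0],"delta_rot": [0,0,0.026],"hand": 42},{"slide": [0,0,0],"delta_rot": [0,0,0.026],"hand": 42},{"slide": [0,0,0],"delta_rot": [0,0,0.026],"hand": 42},{"slide": [0,0,0],"delta_rot": [0,0,0],"hand": 42},{"slide": [0,0,0],"delta_rot": [0,0,0],"hand": 42}]}}

```text
time_s: 22.12
eef_pos: [588.8, -247.7, 161.9]
tcp_rot: [3.141, 0.0, 1.577]
ft_force: [0.6, -0.2, -1.0]
finger_gap: 41.5
grip_force: 0.0
```

Run:
```python
from station import r
from h import *
go(r.read_state(),(590.5,-247.5,90),90)
d=r.get_image("wrist"); cv2.imwrite("pics/w5.png",d["frame"][:,:,::-1])
print(w2p(d,(590.5,-247.5,122)))
t=r.get_image("top"); crop(t,"pics/t5.png",180,225,325,315,5)
```

```text
at [ 588.8 -247.7  161.9] [1.7996e+02 1.0000e-02 9.0350e+01] t 22.12 gap 41.5
rotz units 0.0019 slide units [0.007 0.067 2.877]
[331.83977292 265.56842819]
```

View pics/w5.png

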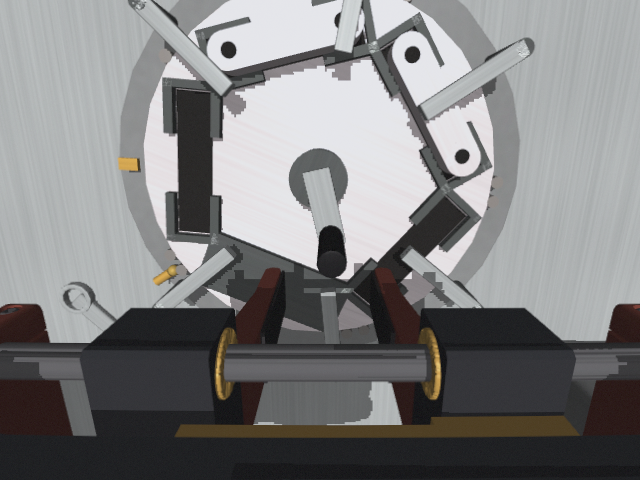

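Handle top at (331,263); mould 4 is empty in the window; bar 3's holes are at (412,54) and (462,156).

Run:
```python
from station import r
from h import *
d=r.get_image("wrist")
W=lambda p,z:np.array([p2w(d,u,v,z)[:2] for u,v in p])
h=W([(412,54),(462,156)],48);v=h[0]-h[1];print("bar3 normal",np.degrees(np.arctan2(v[1],v[0]))-90,"+72 -> window", np.degrees(np.arctan2(v[1],v[0]))-90+72)
h=W([(332,264)],122)[0];print(h)
n=h and 0 if False else None
hh=W([(412,54),(462,156)],48);m=hh.mean(0);a=np.arctan2(hh[0][1]-hh[1][1],hh[0][0]-hh[1][0])-np.pi/2
c=m-100*np.array([np.cos(a),np.sin(a)]);print("c",c);print("c2",m+100*np.array([np.cos(a),np.sin(a)]))
```

```text
bar3 normal 31.255426069161743 +72 -> window 103.25542606916174
[ 590.51858396 -246.26857425]
c [ 580.86993058 -205.46655115]
c2 [ 751.84247809 -101.69570748]
```

>>> {"name": "arm_command", "arguments": {"motion": [{"slide": [0.05,0.07,0.7],"delta_rot": [0,0,0],"hand": 42},{"slide": [0,0,0.7],"delta_rot": [0,0,0],"hand": 42},{"slide": [0,0,0.7],"delta_rot": [0,0,0],"hand": 42},{"slide": [0,0,0.7],"delta_rot": [0,0,0],"hand": 42},{"slide": [0,0,0],"delta_rot": [0,0,0],"hand": 42},{"slide": [0,0,0],"delta_rot": [0,0,0],"hand": 5},{"slide": [0,0,0],"delta_rot": [0,0,0],"hand": 5},{"slide": [0,0,0],"delta_rot": [0,0,0],"hand": 5},{"slide": [0,0,0],"delta_rot": [0,0,0],"hand": 5},{"slide": [0,0,0],"delta_rot": [0,0,0],"hand": 5}], "grip_force": 20}}

```text
time_s: 23.1
eef_pos: [591.3, -247.0, 92.5]
tcp_rot: [3.139, 0.001, 1.574]
ft_force: [0.5, 0.4, 3.1]
finger_gap: 17.9
grip_force: 20.0
```

```bash
python3 arc.py 283 357.5 13 | tr -d 'npfloat64.()' >/dev/null; python3 arc.py 283 357.5 13 | sed 's/np.float64//g'
```

```text
[(0.046), (0.162)]
[(0.062), (0.156)]
[(0.077), (0.149)]
[(0.092), (0.141)]
[(0.105), (0.131)]
[(0.118), (0.12)]
[(0.129), (0.107)]
[(0.139), (0.094)]
[(0.148), (0.08)]
[(0.155), (0.064)]
[(0.161), (0.049)]
[(0.165), (0.032)]
[(0.167), (0.016)]
```

View pics/t5.png

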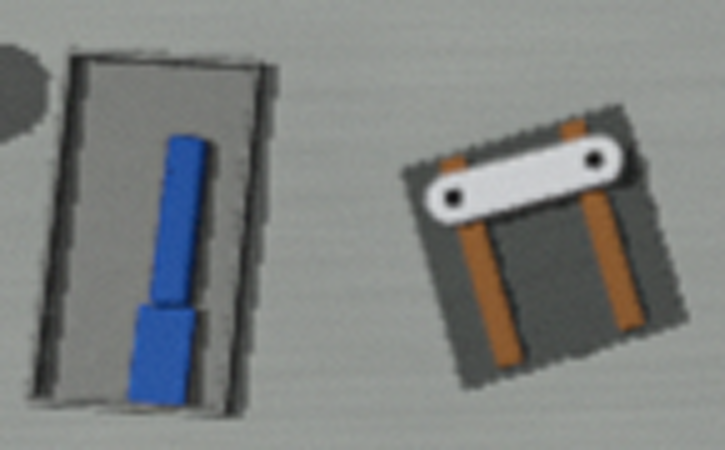

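The first bar lies squarely across the rails at the far end, with holes at (453,197) and (594,159). Turning to mould 3.

>>> {"name": "arm_command", "arguments": {"motion": [{"slide": [0.046,0.162,0],"delta_rot": [0,0,0],"hand": 5},{"slide": [0.062,0.156,0],"delta_rot": [0,0,0],"hand": 5},{"slide": [0.077,0.149,0],"delta_rot": [0,0,0],"hand": 5},{"slide": [0.092,0.141,0],"delta_rot": [0,0,0],"hand": 5},{"slide": [0.105,0.131,0],"delta_rot": [0,0,0],"hand": 5},{"slide": [0.118,0.12,0],"delta_rot": [0,0,0],"hand": 5},{"slide": [0.129,0.107,0],"delta_rot": [0,0,0],"hand": 5},{"slide": [0.139,0.094,0],"delta_rot": [0,0,0],"hand": 5},{"slide": [0.148,0.08,0],"delta_rot": [0,0,0],"hand": 5},{"slide": [0.155,0.064,0],"delta_rot": [0,0,0],"hand": 5},{"slide": [0.161,0.049,0],"delta_rot": [0,0,0],"hand": 5},{"slide": [0.165,0.032,0],"delta_rot": [0,0,0],"hand": 5},{"slide": [0.167,0.016,0],"delta_rot": [0,0,0],"hand": 5},{"slide": [0,0,0],"delta_rot": [0,0,0],"hand": 5},{"slide": [0,0,0],"delta_rot": [0,0,0],"hand": 5},{"slide": [0,0,0],"delta_rot": [0,0,0],"hand": 5}]}}

```text
time_s: 24.43
eef_pos: [623.3, -208.4, 92.3]
tcp_rot: [3.14, 0.001, 1.574]
ft_force: [-1.1, -1.9, 5.7]
finger_gap: 17.7
grip_force: 20.0
```

>>> {"name": "arm_command", "arguments": {"motion": [{"slide": [0,0,0],"delta_rot": [0,0,0],"hand": 45},{"slide": [0,0,0],"delta_rot": [0,0,0],"hand": 45},{"slide": [0,0,0],"delta_rot": [0,0,0],"hand": 45},{"slide": [0,0,-0.7],"delta_rot": [0,0,0],"hand": 45},{"slide": [0,0,-0.9],"delta_rot": [0,0,0],"hand": 45},{"slide": [0,0,-0.9],"delta_rot": [0,0,0],"hand": 45},{"slide": [0,0,-0.2],"delta_rot": [0,0,0.022],"hand": 45},{"slide": [0.12,-0.94,0],"delta_rot": [0,0,0],"hand": 45},{"slide": [0.12,-0.94,0],"delta_rot": [0,0,0],"hand": 45},{"slide": [0.12,-0.94,0],"delta_rot": [0,0,0],"hand": 45},{"slide": [0.12,-0.94,0],"delta_rot": [0,0,0],"hand": 45},{"slide": [0.12,-0.94,0],"delta_rot": [0,0,0],"hand": 45},{"slide": [0.12,-0.94,0],"delta_rot": [0,0,0],"hand": 45},{"slide": [0,0,0],"delta_rot": [0,0,0],"hand": 45},{"slide": [0,0,0],"delta_rot": [0,0,0],"hand": 45}]}}

```text
time_s: 25.68
eef_pos: [482.5, -180.3, 158.8]
tcp_rot: [-3.141, 0.0, 1.505]
ft_force: [0.5, -0.6, 0.3]
finger_gap: 44.9
grip_force: 0.0
```

```bash
cat > holes.py <<'E'
from station import r
from h import *
d=r.get_image("wrist"); s=r.read_state()
g=cv2.cvtColor(d["frame"],cv2.COLOR_RGB2GRAY)
n,l,st,c=cv2.connectedComponentsWithStats((g<70).astype(np.uint8))
P=[]
for i in range(1,n):
    x,y,w,h,a=st[i]
    if 80<a<450 and .75<w/h<1.33 and a>.65*w*h and y+h<330: P.append(c[i]); print(c[i].round(1),a,p2w(d,*c[i],48)[:2].round(1))
W=[p2w(d,*p,48)[:2] for p in P]
for i in range(len(W)):
    for j in range(i):
        v=W[i]-W[j]
        if abs(np.hypot(*v)-80.5)<3:
            m=(W[i]+W[j])/2; print("bar",m.round(1),"dir",np.degrees(np.arctan2(v[1],v[0]))%180)
go(s,(482.7,-198.4,36),86)
cv2.imwrite("pics/last.png",d["frame"][:,:,::-1])
E
python3 holes.py
```

```text
[381.  141.7] 150 [ 524.8 -113.9]
[333.  197.1] 139 [ 487.6 -152. ]
[325.  294.7] 123 [ 476.1 -231.4]
bar [ 481.9 -191.7] dir 81.7827660975148
at [ 483.7 -180.4  158.9] [1.7995e+02 1.0000e-02 8.6220e+01] t 25.73 gap 45.0
rotz units 0.0012 slide units [-0.722  0.009  4.917]
```

>>> {"name": "arm_command", "arguments": {"motion": [{"slide": [-0.46,0,0.8],"delta_rot": [0,0,0.023],"hand": 45},{"slide": [0,0,0.8],"delta_rot": [0,0,0],"hand": 45},{"slide": [0,0,0.8],"delta_rot": [0,0,0],"hand": 45},{"slide": [0,0,0.8],"delta_rot": [0,0,0],"hand": 45},{"slide": [0,0,0.8],"delta_rot": [0,0,0],"hand": 45},{"slide": [0,0,0.5],"delta_rot": [0,0,0],"hand": 45},{"slide": [0,0,0.3],"delta_rot": [0,0,0],"hand": 45},{"slide": [0,0,0],"delta_rot": [0,0,0],"hand": 45},{"slide": [0,0,0],"delta_rot": [0,0,0],"hand": 15},{"slide": [0,0,0],"delta_rot": [0,0,0],"hand": 15},{"slide": [0,0,0],"delta_rot": [0,0,0],"hand": 15},{"slide": [0,0,0],"delta_rot": [0,0,0],"hand": 15},{"slide": [0,0,0],"delta_rot": [0,0,0],"hand": 15}], "grip_force": 30}}

```text
time_s: 26.82
eef_pos: [483.1, -192.1, 39.6]
tcp_rot: [3.14, 0.001, 1.432]
ft_force: [-0.6, -0.6, 6.5]
finger_gap: 26.0
grip_force: 30.0
```

>>> {"name": "arm_command", "arguments": {"motion": [{"slide": [-0.09,0,0],"delta_rot": [0,0,-0.007],"hand": 15},{"slide": [-0.09,0,0],"delta_rot": [0,0,-0.007],"hand": 15},{"slide": [-0.09,0,0],"delta_rot": [0,0,-0.007],"hand": 15},{"slide": [-0.09,0,0],"delta_rot": [0,0,-0.007],"hand": 15},{"slide": [0,0,0],"delta_rot": [0,0,0],"hand": 15},{"slide": [0,0,0],"delta_rot": [0,0,0],"hand": 15}]}}

```text
time_s: 27.32
eef_pos: [482.3, -201.0, 39.6]
tcp_rot: [3.14, 0.001, 1.521]
ft_force: [-0.3, -0.0, 6.8]
finger_gap: 25.9
grip_force: 30.0
```

>>> {"name": "arm_command", "arguments": {"motion": [{"slide": [0,0,-0.2],"delta_rot": [0,0,0],"hand": 15},{"slide": [0,0,-0.2],"delta_rot": [0,0,0],"hand": 15},{"slide": [0,0,-0.2],"delta_rot": [0,0,0],"hand": 15},{"slide": [0,0,-0.2],"delta_rot": [0,0,0],"hand": 15},{"slide": [0,0,0],"delta_rot": [0,0,0],"hand": 15}]}}

```text
time_s: 27.73
eef_pos: [482.1, -200.9, 59.7]
tcp_rot: [3.14, 0.0, 1.52]
ft_force: [-0.4, -0.4, -4.6]
finger_gap: 25.8
grip_force: 30.0
```

>>> {"name": "arm_command", "arguments": {"motion": [{"slide": [0,0,-0.9],"delta_rot": [0,0,0],"hand": 15},{"slide": [0,0,-0.9],"delta_rot": [0,0,0],"hand": 15},{"slide": [0,0,-0.9],"delta_rot": [0,0,-0.032],"hand": 15},{"slide": [0,0,-0.9],"delta_rot": [0,0,-0.032],"hand": 15},{"slide": [0.912,0.171,0],"delta_rot": [0,0,-0.032],"hand": 15},{"slide": [0.912,0.171,0],"delta_rot": [0,0,0],"hand": 15},{"slide": [0.912,0.171,0],"delta_rot": [0,0,0],"hand": 15},{"slide": [0.912,0.171,0],"delta_rot": [0,0,0],"hand": 15},{"slide": [0.912,0.171,0],"delta_rot": [0,0,0],"hand": 15},{"slide": [0.912,0.171,0],"delta_rot": [0,0,0],"hand": 15},{"slide": [0.912,0.171,0],"delta_rot": [0,0,0],"hand": 15},{"slide": [0.912,0.171,0],"delta_rot": [0,0,0],"hand": 15},{"slide": [0.912,0.171,0],"delta_rot": [0,0,0],"hand": 15},{"slide": [0.912,0.171,0],"delta_rot": [0,0,0],"hand": 15},{"slide": [0.912,0.171,0],"delta_rot": [0,0,0],"hand": 15},{"slide": [0.912,0.171,0],"delta_rot": [0,0,0],"hand": 15},{"slide": [0.912,0.171,0],"delta_rot": [0,0,0],"hand": 15},{"slide": [0.912,0.171,0],"delta_rot": [0,0,0],"hand": 15},{"slide": [0.912,0.171,0],"delta_rot": [0,0,0],"hand": 15}]}}

```text
time_s: 29.32
eef_pos: [460.5, 147.4, 148.6]
tcp_rot: [-3.141, 0.0, 1.822]
ft_force: [0.3, 1.0, -4.5]
finger_gap: 25.8
grip_force: 30.0
```

>>> {"name": "arm_command", "arguments": {"motion": [{"slide": [0,0,0],"delta_rot": [0,0,0],"hand": 15},{"slide": [0,0,0],"delta_rot": [0,0,0],"hand": 15}]}}

```text
time_s: 29.48
eef_pos: [460.5, 147.9, 148.7]
tcp_rot: [-3.142, -0.0, 1.825]
ft_force: [0.6, -1.3, -3.9]
finger_gap: 25.7
grip_force: 30.0
```

Run:
```python
from station import r
from h import *
go(r.read_state(),(460.5,146.6,36),104.3)
```

```text
at [460.5 147.9 148.7] [-1.8000e+02 -2.0000e-02  1.0458e+02] t 29.48 gap 25.7
rotz units 0.0016 slide units [-0.049 -0.013  4.507]
```

>>> {"name": "arm_command", "arguments": {"motion": [{"slide": [-0.05,0,0.8],"delta_rot": [0,0,0],"hand": 15},{"slide": [0,0,0.8],"delta_rot": [0,0,0],"hand": 15},{"slide": [0,0,0.8],"delta_rot": [0,0,0],"hand": 15},{"slide": [0,0,0.8],"delta_rot": [0,0,0],"hand": 15},{"slide": [0,0,0.7],"delta_rot": [0,0,0],"hand": 15},{"slide": [0,0,0.4],"delta_rot": [0,0,0],"hand": 15},{"slide": [0,0,0.15],"delta_rot": [0,0,0],"hand": 15},{"slide": [0,0,0.06],"delta_rot": [0,0,0],"hand": 15},{"slide": [0,0,0.05],"delta_rot": [0,0,0],"hand": 15},{"slide": [0,0,0],"delta_rot": [0,0,0],"hand": 15},{"slide": [0,0,0],"delta_rot": [0,0,0],"hand": 15}]}}

```text
time_s: 30.4
eef_pos: [461.9, 145.4, 35.4]
tcp_rot: [3.14, 0.0, 1.822]
ft_force: [-0.5, 0.4, -3.9]
finger_gap: 25.8
grip_force: 30.0
```

>>> {"name": "arm_command", "arguments": {"motion": [{"slide": [0,0,0.06],"delta_rot": [0,0,0],"hand": 15},{"slide": [0,0,0],"delta_rot": [0,0,0],"hand": 42},{"slide": [0,0,0],"delta_rot": [0,0,0],"hand": 42},{"slide": [0,0,0],"delta_rot": [0,0,0],"hand": 42},{"slide": [0,0,-0.4],"delta_rot": [0,0,0],"hand": 42},{"slide": [0,0,-0.95],"delta_rot": [0,0,0],"hand": 42},{"slide": [0,0,-0.95],"delta_rot": [0,0,0],"hand": 42},{"slide": [0,0,-0.95],"delta_rot": [0,0,0],"hand": 42},{"slide": [0,0,-0.95],"delta_rot": [0,0,0],"hand": 42},{"slide": [0,0,-0.95],"delta_rot": [0,0,0],"hand": 42},{"slide": [-0.956,0.17,0],"delta_rot": [0,0,0],"hand": 42},{"slide": [-0.956,0.17,0],"delta_rot": [0,0,0],"hand": 42},{"slide": [-0.956,0.17,0],"delta_rot": [0,0,0],"hand": 42},{"slide": [-0.956,0.17,0],"delta_rot": [0,0,0],"hand": 42},{"slide": [-0.956,0.17,0],"delta_rot": [0,0,0],"hand": 42},{"slide": [-0.956,0.17,0],"delta_rot": [0,0,0],"hand": 42},{"slide": [-0.956,0.17,0],"delta_rot": [0,0,0],"hand": 42},{"slide": [-0.956,0.17,0],"delta_rot": [0,0,0],"hand": 42},{"slide": [-0.956,0.17,0],"delta_rot": [0,0,0],"hand": 42},{"slide": [-0.956,0.17,0],"delta_rot": [0,0,0],"hand": 42}]}}

```text
time_s: 32.07
eef_pos: [562.3, -76.6, 162.9]
tcp_rot: [3.141, 0.0, 1.822]
ft_force: [0.3, 1.1, -0.4]
finger_gap: 42.1
grip_force: 0.0
```

>>> {"name": "arm_command", "arguments": {"motion": [{"slide": [-0.956,0.17,0],"delta_rot": [0,0,0],"hand": 42},{"slide": [-0.956,0.17,0],"delta_rot": [0,0,0],"hand": 42},{"slide": [-0.956,0.17,0],"delta_rot": [0,0,0],"hand": 42},{"slide": [-0.956,0.17,0],"delta_rot": [0,0,0],"hand": 42},{"slide": [-0.956,0.17,0],"delta_rot": [0,0,0],"hand": 42},{"slide": [-0.956,0.17,0],"delta_rot": [0,0,0.027],"hand": 42},{"slide": [0,0,0],"delta_rot": [0,0,0.027],"hand": 42},{"slide": [0,0,0],"delta_rot": [0,0,0.026],"hand": 42},{"slide": [0,0,0],"delta_rot": [0,0,0],"hand": 42},{"slide": [0,0,0],"delta_rot": [0,0,0],"hand": 42}]}}

```text
time_s: 32.9
eef_pos: [622.3, -207.8, 162.7]
tcp_rot: [3.141, -0.0, 1.574]
ft_force: [-0.1, 0.2, 0.9]
finger_gap: 41.9
grip_force: 0.0
```

Run:
```python
from station import r
from h import *
go(r.read_state(),(622.9,-208,90),90)
d=r.get_image("wrist")
u=w2p(d,(622.9,-208,122)); print("pred",u)
g=cv2.cvtColor(d["frame"],cv2.COLOR_RGB2GRAY); x,y=u.astype(int)
cv2.imwrite("pics/last.png",d["frame"][:,:,::-1])
s=g[y-45:y+45,x-45:x+45]; n,l,st,c=cv2.connectedComponentsWithStats((s<45).astype(np.uint8))
for i in range(1,n):
    if st[i][4]>100: print(st[i]+[x-45,y-45,0,0,0],c[i]+[x-45,y-45])
# top camera: rack bars (holes)
t=r.get_image("top"); g=cv2.cvtColor(t["frame"],cv2.COLOR_RGB2GRAY)[225:315,250:325]; g=cv2.resize(g,None,fx=5,fy=5,interpolation=cv2.INTER_CUBIC)
n,l,st,c=cv2.connectedComponentsWithStats((g<110).astype(np.uint8))
for i in range(1,n):
    if 100<st[i][4]<700 and max(st[i][2:4])<30: print("hole",p2w(t,250+c[i][0]/5-.4,225+c[i][1]/5-.4,42)[:2],st[i][4])
```

```text
at [ 622.3 -207.8  162.7] [179.97  -0.    90.17] t 32.9 gap 41.9
rotz units 0.0009 slide units [-0.008  0.022  2.907]
pred [329.96669838 265.71100967]
[ 315  228   29   51 1123] [328.82991986 253.62154942]
[370 271   4  39 146] [371.60273973 290.74657534]
hole [536.87223297 125.32871694] 203
hole [517.89994511 203.00181364] 211
hole [470.87730137 106.65751272] 198
hole [451.13513272 184.1569491 ] 220
```

>>> {"name": "arm_command", "arguments": {"motion": [{"slide": [0,0.02,0.7],"delta_rot": [0,0,0],"hand": 42},{"slide": [0,0,0.7],"delta_rot": [0,0,0],"hand": 42},{"slide": [0,0,0.7],"delta_rot": [0,0,0],"hand": 42},{"slide": [0,0,0.75],"delta_rot": [0,0,0],"hand": 42},{"slide": [0,0,0],"delta_rot": [0,0,0],"hand": 42},{"slide": [0,0,0],"delta_rot": [0,0,0],"hand": 5},{"slide": [0,0,0],"delta_rot": [0,0,0],"hand": 5},{"slide": [0,0,0],"delta_rot": [0,0,0],"hand": 5},{"slide": [0,0,0],"delta_rot": [0,0,0],"hand": 5},{"slide": [0,0,0],"delta_rot": [0,0,0],"hand": 5}], "grip_force": 35}}

```text
time_s: 33.83
eef_pos: [623.7, -208.3, 92.0]
tcp_rot: [3.139, 0.001, 1.571]
ft_force: [0.2, 1.0, 3.8]
finger_gap: 17.2
grip_force: 35.0
```

>>> {"name": "arm_command", "arguments": {"motion": [{"slide": [0.176,0,0],"delta_rot": [0,0,0],"hand": 5},{"slide": [0.175,-0.018,0],"delta_rot": [0,0,0],"hand": 5},{"slide": [0.172,-0.037,0],"delta_rot": [0,0,0],"hand": 5},{"slide": [0.167,-0.054,0],"delta_rot": [0,0,0],"hand": 5},{"slide": [0.161,-0.072,0],"delta_rot": [0,0,0],"hand": 5},{"slide": [0.152,-0.088,0],"delta_rot": [0,0,0],"hand": 5},{"slide": [0.142,-0.103,0],"delta_rot": [0,0,0],"hand": 5},{"slide": [0.131,-0.118,0],"delta_rot": [0,0,0],"hand": 5},{"slide": [0.118,-0.131,0],"delta_rot": [0,0,0],"hand": 5},{"slide": [0.103,-0.142,0],"delta_rot": [0,0,0],"hand": 5},{"slide": [0.088,-0.152,0],"delta_rot": [0,0,0],"hand": 5},{"slide": [0.072,-0.161,0],"delta_rot": [0,0,0],"hand": 5},{"slide": [0.01,-0.04,0],"delta_rot": [0,0,0],"hand": 5},{"slide": [0,0,0],"delta_rot": [0,0,0],"hand": 5},{"slide": [0,0,0],"delta_rot": [0,0,0],"hand": 5},{"slide": [0,0,0],"delta_rot": [0,0,0],"hand": 5}]}}

```text
time_s: 35.17
eef_pos: [599.9, -157.9, 92.1]
tcp_rot: [3.132, -0.009, 1.578]
ft_force: [11.5, 15.7, -5.0]
finger_gap: 17.1
grip_force: 34.9
```

Run:
```python
from station import r
from h import *
s=r.read_state();print(s)
d=r.get_image("wrist"); cv2.imwrite("pics/w6.png",d["frame"][:,:,::-1])
```

```text
{'time_s': 35.1667, 'joint_pos': array([ 0.54119124,  0.59522767, -0.51528377,  1.78159886,  0.36261524,
        0.85198969, -0.13234284]), 'joint_vel': array([-1.62863823e-03, -3.85713474e-04, -1.89365443e-03, -1.44451148e-03,
       -1.17310691e-04,  1.26972439e-04,  9.24039253e-05]), 'joint_torque': array([ 11.01907969, -59.64182138,   3.4032172 , -19.09367144,
         2.93839507,   3.79480407,  -0.29254901]), 'eef_pos': array([ 599.87988203, -157.90939373,   92.08383793]), 'tcp_rot': array([ 3.13191704, -0.00868581,  1.5781532 ]), 'ft_force': array([11.5300081 , 15.74371005, -4.96969859]), 'moment': array([ 3.1862382 , -2.17859142,  0.33132674]), 'grip_force': 34.93674248456955, 'finger_gap': 17.065636310612025}
```

View pics/w6.png

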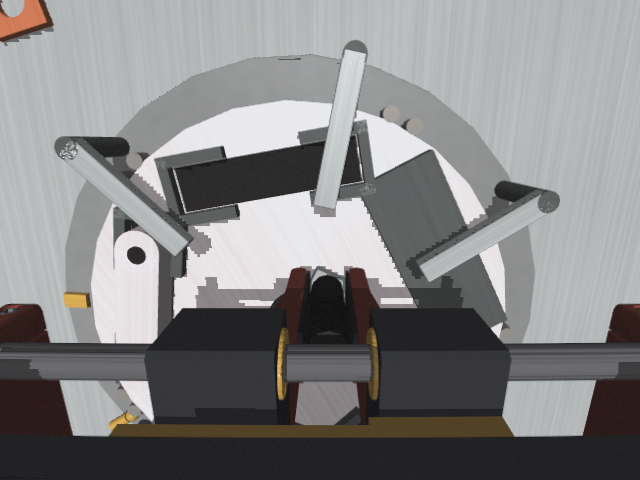

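Bar 2 has come to the window: its upper hole is at (137,255) and the mark at (76,300). The handle at (327,300) is gripped, but with a 19 N radial load, so I'll check the geometry.

Run:
```python
from station import r
from h import *
d=r.get_image("wrist")
W=lambda p,z:np.array([p2w(d,u,v,z)[:2] for u,v in p])
print("mark",W([(76,300)],12),"known 422.5,-198.8")
print("hole",W([(137,255)],48),"expect at 177:",np.array([481.0,-200.5])+40*np.array([.052,.9986]))
t=W([(187,247),(325,207),(421,272)],62);print("tips",t,np.hypot(*(t-[581,-206]).T))
print("post line px",w2p(d,(597,-166,122)),w2p(d,(597,-166,60)),"or",w2p(d,(599.9,-157.9,122)))
print(r.read_state()["ft_force"],r.read_state()["eef_pos"])
```

```text
mark [[ 418.25851272 -199.22047642]] known 422.5,-198.8
hole [[ 487.04649412 -152.83972164]] expect at 177: [ 483.08  -160.556]
tips [[ 522.68852847 -143.48113575]
 [ 597.6847048  -121.02174486]
 [ 651.42811324 -157.44434076]] [85.49173117 86.60071144 85.54397219]
post line px [323.0942581 345.5861105] [323.32861742 284.6049656 ] or [330.56159401 327.39078438]
[11.15221239 14.87420408 -4.21262791] [ 599.88796774 -157.89886745   92.08727906]
```

>>> {"name": "arm_command", "arguments": {"motion": [{"slide": [0,0,0],"delta_rot": [0,0,0],"hand": 45},{"slide": [0,0,0],"delta_rot": [0,0,0],"hand": 45},{"slide": [0,0,0],"delta_rot": [0,0,0],"hand": 45},{"slide": [0,0,-0.7],"delta_rot": [0,0,0],"hand": 45},{"slide": [0,0,-0.9],"delta_rot": [0,0,0],"hand": 45},{"slide": [0,0,-0.9],"delta_rot": [0,0,0],"hand": 45},{"slide": [0,0,-0.2],"delta_rot": [0,0,0.02],"hand": 45},{"slide": [-0.18,-0.93,0],"delta_rot": [0,0,0.02],"hand": 45},{"slide": [-0.12,-0.93,0],"delta_rot": [0,0,0],"hand": 45},{"slide": [-0.12,-0.93,0],"delta_rot": [0,0,0],"hand": 45},{"slide": [-0.12,-0.93,0],"delta_rot": [0,0,0],"hand": 45},{"slide": [-0.12,-0.93,0],"delta_rot": [0,0,0],"hand": 45},{"slide": [0,0,0],"delta_rot": [0,0,0],"hand": 45},{"slide": [0,0,0],"delta_rot": [0,0,0],"hand": 45}], "grip_force": 30}}

```text
time_s: 36.43
eef_pos: [476.3, -170.9, 158.4]
tcp_rot: [-3.141, 0.001, 1.443]
ft_force: [-0.3, -0.8, -0.5]
finger_gap: 45.1
grip_force: 0.0
```

```bash
sed -i 's/^go(s.*/go(s,(482,-192.5,36),83)/' holes.py; python3 holes.py
python3 - <<'E'
import numpy as np
for first in (0,1):
    p=np.array([158.83,-655.46]);y=np.radians(13.626)
    for i in range(20):
        dy=np.radians(6.786) if i>=6 else 0
        if first: y+=dy
        p=p+25*np.array([np.cos(y),np.sin(y)])
        if not first: y+=dy
    for i in range(20): p=p+25*(.93*np.array([np.cos(y),np.sin(y)])+.35*np.array([np.sin(y),-np.cos(y)]))
    print("turn first" if first else "slide first",p,np.degrees(y),"measured 487.9,146")
E
```

```text
[339.8 209. ] 134 [ 487.1 -152.7]
[338.4 305.4] 121 [ 476.5 -232.3]
bar [ 481.8 -192.5] dir 82.38134065355928
at [ 477.7 -170.5  158.5] [1.7996e+02 4.0000e-02 8.2720e+01] t 36.48 gap 45.2
rotz units -0.0015 slide units [-0.851  0.279  4.902]
slide first [488.15055386 139.76857477] 108.62999999999997 measured 487.9,146
turn first [455.86781105 157.56902784] 108.62999999999997 measured 487.9,146
```

>>> {"name": "arm_command", "arguments": {"motion": [{"slide": [-0.43,0.14,0.8],"delta_rot": [0,0,0],"hand": 45},{"slide": [-0.43,0.14,0.8],"delta_rot": [0,0,0],"hand": 45},{"slide": [0,0,0.8],"delta_rot": [0,0,0],"hand": 45},{"slide": [0,0,0.8],"delta_rot": [0,0,0],"hand": 45},{"slide": [0,0,0.8],"delta_rot": [0,0,0],"hand": 45},{"slide": [0,0,0.5],"delta_rot": [0,0,0],"hand": 45},{"slide": [0,0,0.3],"delta_rot": [0,0,0],"hand": 45},{"slide": [0,0,0],"delta_rot": [0,0,0],"hand": 45},{"slide": [0,0,0],"delta_rot": [0,0,0],"hand": 15},{"slide": [0,0,0],"delta_rot": [0,0,0],"hand": 15},{"slide": [0,0,0],"delta_rot": [0,0,0],"hand": 15},{"slide": [0,0,0],"delta_rot": [0,0,0],"hand": 15},{"slide": [0,0,0],"delta_rot": [0,0,0],"hand": 15}]}}

```text
time_s: 37.57
eef_pos: [482.6, -192.3, 39.1]
tcp_rot: [3.14, 0.001, 1.445]
ft_force: [-0.0, 0.3, 5.8]
finger_gap: 25.6
grip_force: 30.0
```

>>> {"name": "arm_command", "arguments": {"motion": [{"slide": [-0.08,0,0],"delta_rot": [0,0,-0.0064],"hand": 15},{"slide": [-0.08,0,0],"delta_rot": [0,0,-0.0064],"hand": 15},{"slide": [-0.08,0,0],"delta_rot": [0,0,-0.0064],"hand": 15},{"slide": [-0.08,0,0],"delta_rot": [0,0,-0.0064],"hand": 15},{"slide": [0,0,0],"delta_rot": [0,0,0],"hand": 15},{"slide": [0,0,0],"delta_rot": [0,0,0],"hand": 15}]}}

```text
time_s: 38.07
eef_pos: [481.9, -200.2, 39.1]
tcp_rot: [3.14, 0.001, 1.526]
ft_force: [-0.6, 0.9, 7.0]
finger_gap: 25.7
grip_force: 30.0
```

>>> {"name": "arm_command", "arguments": {"motion": [{"slide": [0,0,-0.2],"delta_rot": [0,0,0],"hand": 15},{"slide": [0,0,-0.2],"delta_rot": [0,0,0],"hand": 15},{"slide": [0,0,-0.2],"delta_rot": [0,0,0],"hand": 15},{"slide": [0,0,-0.2],"delta_rot": [0,0,0],"hand": 15},{"slide": [0,0,0],"delta_rot": [0,0,0],"hand": 15}]}}

```text
time_s: 38.48
eef_pos: [481.4, -200.1, 59.1]
tcp_rot: [3.141, 0.0, 1.525]
ft_force: [0.0, 0.5, -3.7]
finger_gap: 25.8
grip_force: 30.0
```

>>> {"name": "arm_command", "arguments": {"motion": [{"slide": [0,0,-0.9],"delta_rot": [0,0,0],"hand": 15},{"slide": [0,0,-0.9],"delta_rot": [0,0,0],"hand": 15},{"slide": [0,0,-0.9],"delta_rot": [0,0,0],"hand": 15},{"slide": [0,0,-0.9],"delta_rot": [0,0,0],"hand": 15},{"slide": [0,0,0],"delta_rot": [0,0,0.037],"hand": 15},{"slide": [0,0,0],"delta_rot": [0,0,0.037],"hand": 15},{"slide": [0,0,0],"delta_rot": [0,0,0.037],"hand": 15},{"slide": [0,0,0],"delta_rot": [0,0,0.037],"hand": 15},{"slide": [0,0,0],"delta_rot": [0,0,0.037],"hand": 15},{"slide": [0,0,0],"delta_rot": [0,0,0.037],"hand": 15},{"slide": [0,0,0],"delta_rot": [0,0,0.037],"hand": 15},{"slide": [0,0,0],"delta_rot": [0,0,0.037],"hand": 15},{"slide": [0,0,0],"delta_rot": [0,0,0.037],"hand": 15},{"slide": [0,0,0],"delta_rot": [0,0,0.037],"hand": 15},{"slide": [0,0,0],"delta_rot": [0,0,0.037],"hand": 15},{"slide": [0,0,0],"delta_rot": [0,0,0],"hand": 15}]}}

```text
time_s: 39.82
eef_pos: [480.8, -199.7, 148.0]
tcp_rot: [-3.141, 0.001, 0.243]
ft_force: [-0.4, -1.9, -3.4]
finger_gap: 25.7
grip_force: 30.0
```

>>> {"name": "arm_command", "arguments": {"motion": [{"slide": [0.283,-0.975,0],"delta_rot": [0,0,0],"hand": 15},{"slide": [0.283,-0.975,0],"delta_rot": [0,0,0],"hand": 15},{"slide": [0.283,-0.975,0],"delta_rot": [0,0,0],"hand": 15},{"slide": [0.283,-0.975,0],"delta_rot": [0,0,0],"hand": 15},{"slide": [0.283,-0.975,0],"delta_rot": [0,0,0],"hand": 15},{"slide": [0.283,-0.975,0],"delta_rot": [0,0,0],"hand": 15},{"slide": [0.283,-0.975,0],"delta_rot": [0,0,0],"hand": 15},{"slide": [0.283,-0.975,0],"delta_rot": [0,0,0],"hand": 15},{"slide": [0.283,-0.975,0],"delta_rot": [0,0,0],"hand": 15},{"slide": [0.283,-0.975,0],"delta_rot": [0,0,0],"hand": 15},{"slide": [0.283,-0.975,0],"delta_rot": [0,0,0],"hand": 15},{"slide": [0.283,-0.975,0],"delta_rot": [0,0,0],"hand": 15},{"slide": [0.283,-0.975,0],"delta_rot": [0,0,0],"hand": 15},{"slide": [0.283,-0.975,0],"delta_rot": [0,0,0],"hand": 15},{"slide": [0,0,0],"delta_rot": [0,0,0],"hand": 15},{"slide": [0,0,0],"delta_rot": [0,0,0],"hand": 15}]}}

```text
time_s: 41.15
eef_pos: [493.3, 157.0, 148.1]
tcp_rot: [-3.141, 0.0, 0.254]
ft_force: [0.1, 0.0, -4.3]
finger_gap: 25.6
grip_force: 30.0
```

Run:
```python
from station import r
from h import *
s=r.read_state(); go(s,(494.2,155,56),14.2); print(s["ft_force"],s["joint_pos"].round(2))
```

```text
at [493.3 157.  148.1] [-179.96    0.     14.54] t 41.15 gap 25.6
rotz units 0.0019 slide units [0.016 0.085 3.685]
[ 0.06951685  0.01943172 -4.32738189] [-0.07  0.36 -0.44  1.98  0.2   0.84 -1.93]
```

>>> {"name": "arm_command", "arguments": {"motion": [{"slide": [0.02,0.08,0.8],"delta_rot": [0,0,0],"hand": 15},{"slide": [0,0,0.8],"delta_rot": [0,0,0],"hand": 15},{"slide": [0,0,0.8],"delta_rot": [0,0,0],"hand": 15},{"slide": [0,0,0.7],"delta_rot": [0,0,0],"hand": 15},{"slide": [0,0,0.4],"delta_rot": [0,0,0],"hand": 15},{"slide": [0,0,0.15],"delta_rot": [0,0,0],"hand": 15},{"slide": [0,0,0],"delta_rot": [0,0,0],"hand": 15},{"slide": [0,0,0],"delta_rot": [0,0,0],"hand": 15}]}}

```text
time_s: 41.82
eef_pos: [495.3, 153.2, 57.5]
tcp_rot: [3.142, -0.001, 0.247]
ft_force: [1.6, -0.6, -4.3]
finger_gap: 25.7
grip_force: 30.0
```

>>> {"name": "arm_command", "arguments": {"motion": [{"slide": [0,0,0.05],"delta_rot": [0,0,0],"hand": 15},{"slide": [0,0,0.04],"delta_rot": [0,0,0],"hand": 15},{"slide": [0,0,0],"delta_rot": [0,0,0],"hand": 15},{"slide": [0,0,0],"delta_rot": [0,0,0],"hand": 42},{"slide": [0,0,0],"delta_rot": [0,0,0],"hand": 42},{"slide": [0,0,0],"delta_rot": [0,0,0],"hand": 42},{"slide": [0,0,-0.4],"delta_rot": [0,0,0],"hand": 42},{"slide": [0,0,-0.95],"delta_rot": [0,0,0],"hand": 42},{"slide": [0,0,-0.95],"delta_rot": [0,0,0],"hand": 42},{"slide": [0,0,-0.95],"delta_rot": [0,0,0],"hand": 42},{"slide": [0,0,-0.95],"delta_rot": [0,0,0],"hand": 42}]}}

```text
time_s: 42.73
eef_pos: [494.6, 153.5, 161.6]
tcp_rot: [-3.141, -0.001, 0.247]
ft_force: [0.5, -0.2, -0.3]
finger_gap: 42.0
grip_force: 0.0
```

>>> {"name": "arm_command", "arguments": {"motion": [{"slide": [0,0,0],"delta_rot": [0,0,-0.038],"hand": 42},{"slide": [0,0,0],"delta_rot": [0,0,-0.038],"hand": 42},{"slide": [0,0,0],"delta_rot": [0,0,-0.038],"hand": 42},{"slide": [0,0,0],"delta_rot": [0,0,-0.038],"hand": 42},{"slide": [0,0,0],"delta_rot": [0,0,-0.038],"hand": 42},{"slide": [0,0,0],"delta_rot": [0,0,-0.038],"hand": 42},{"slide": [0,0,0],"delta_rot": [0,0,-0.038],"hand": 42},{"slide": [0,0,0],"delta_rot": [0,0,-0.038],"hand": 42}]}}

```text
time_s: 43.4
eef_pos: [494.8, 153.4, 160.6]
tcp_rot: [3.141, -0.0, 1.208]
ft_force: [-0.1, 0.3, 0.3]
finger_gap: 41.7
grip_force: 0.0
```

>>> {"name": "arm_command", "arguments": {"motion": [{"slide": [-0.75,0.597,0],"delta_rot": [0,0,0],"hand": 42},{"slide": [-0.75,0.597,0],"delta_rot": [0,0,0],"hand": 42},{"slide": [-0.75,0.597,0],"delta_rot": [0,0,0],"hand": 42},{"slide": [-0.75,0.597,0],"delta_rot": [0,0,0],"hand": 42},{"slide": [-0.75,0.597,0],"delta_rot": [0,0,0],"hand": 42},{"slide": [-0.75,0.597,0],"delta_rot": [0,0,0],"hand": 42},{"slide": [-0.75,0.597,0],"delta_rot": [0,0,0],"hand": 42},{"slide": [-0.75,0.597,0],"delta_rot": [0,0,0],"hand": 42},{"slide": [-0.75,0.597,0],"delta_rot": [0,0,0],"hand": 42},{"slide": [-0.75,0.597,0],"delta_rot": [0,0,0],"hand": 42},{"slide": [-0.75,0.597,0],"delta_rot": [0,0,0],"hand": 42},{"slide": [-0.75,0.597,0],"delta_rot": [0,0,0],"hand": 42},{"slide": [-0.75,0.597,0],"delta_rot": [0,0,0],"hand": 42},{"slide": [-0.75,0.597,0],"delta_rot": [0,0,0],"hand": 42},{"slide": [0,0,0],"delta_rot": [0,0,0],"hand": 42},{"slide": [0,0,0],"delta_rot": [0,0,0],"hand": 42}]}}

```text
time_s: 44.73
eef_pos: [595.0, -168.4, 160.2]
tcp_rot: [3.141, 0.0, 1.199]
ft_force: [-0.5, -0.1, -0.0]
finger_gap: 42.1
grip_force: 0.0
```

```bash
cat > hd.py <<'E'
import sys
from station import r
from h import *
hx,hy=map(float,sys.argv[1:3])
go(r.read_state(),(hx,hy,90),float(sys.argv[3]))
d=r.get_image("wrist"); cv2.imwrite("pics/last.png",d["frame"][:,:,::-1])
u=w2p(d,(hx,hy,122)); print("pred top",u,"base",w2p(d,(hx,hy,60)))
g=cv2.cvtColor(d["frame"],cv2.COLOR_RGB2GRAY); x,y=u.astype(int); x0,y0=x-45,y-60
s=g[y0:y+45,x0:x+45]; n,l,st,c=cv2.connectedComponentsWithStats((s<45).astype(np.uint8))
for i in range(1,n):
    if st[i][4]>100: print(st[i]+[x0,y0,0,0,0],c[i]+[x0,y0])
E
python3 hd.py 596.1 -166.8 69
python3 - <<'E'
from station import r
from h import *
t=r.get_image("top"); g=cv2.cvtColor(t["frame"],cv2.COLOR_RGB2GRAY)[225:315,250:325]; g=cv2.resize(g,None,fx=5,fy=5,interpolation=cv2.INTER_CUBIC)
n,l,st,c=cv2.connectedComponentsWithStats((g<110).astype(np.uint8))
for i in range(1,n):
    if 100<st[i][4]<700 and max(st[i][2:4])<30: print("hole",p2w(t,250+c[i][0]/5-.4,225+c[i][1]/5-.4,42)[:2],p2w(t,250+c[i][0]/5-.4,225+c[i][1]/5-.4,64)[:2],st[i][4])
E
```

```text
at [ 595.  -168.4  160.2] [1.7997e+02 1.0000e-02 6.8700e+01] t 44.73 gap 42.1
rotz units -0.0017 slide units [0.077 0.017 2.809]
pred top [329.6598372  263.15367667] base [329.11480739 234.57611786]
[ 309  224   44   52 1188] [329.10353535 250.93939394]
[370 271   4  37 116] [371.85344828 290.43103448]
hole [536.91816414 125.34563259] [533.61957672 124.52643731] 199
hole [536.66038345 163.91961026] [533.36641778 162.4088218 ] 204
hole [517.9190414  202.99084793] [514.96108943 200.77955091] 212
hole [470.88772484 106.67740066] [468.77299775 106.19290828] 201
hole [457.81081762 144.45963054] [455.93054651 143.29774023] 225
hole [451.12296517 184.16369444] [449.36260063 182.28994961] 216
```

Three bars are stacked correctly by measurement: the top bar's centre is (494.6,152.9), direction 13.9°. Now I'll turn the pad home, with the tool turning along with the handle.

>>> {"name": "arm_command", "arguments": {"motion": [{"slide": [0.08,0.02,0.7],"delta_rot": [0,0,0],"hand": 42},{"slide": [0,0,0.7],"delta_rot": [0,0,0],"hand": 42},{"slide": [0,0,0.7],"delta_rot": [0,0,0],"hand": 42},{"slide": [0,0,0.7],"delta_rot": [0,0,0],"hand": 42},{"slide": [0,0,0],"delta_rot": [0,0,0],"hand": 42},{"slide": [0,0,0],"delta_rot": [0,0,0],"hand": 5},{"slide": [0,0,0],"delta_rot": [0,0,0],"hand": 5},{"slide": [0,0,0],"delta_rot": [0,0,0],"hand": 5},{"slide": [0,0,0],"delta_rot": [0,0,0],"hand": 5},{"slide": [0,0,0],"delta_rot": [0,0,0],"hand": 5}], "grip_force": 25}}

```text
time_s: 45.67
eef_pos: [597.2, -165.1, 91.0]
tcp_rot: [3.139, -0.0, 1.202]
ft_force: [0.6, 0.2, 5.2]
finger_gap: 17.2
grip_force: 25.0
```

>>> {"name": "arm_command", "arguments": {"motion": [{"slide": [-0.011,-0.1915,0],"delta_rot": [0,0,-0.0364],"hand": 5},{"slide": [-0.011,-0.1915,0],"delta_rot": [0,0,-0.0364],"hand": 5},{"slide": [-0.011,-0.1915,0],"delta_rot": [0,0,-0.0364],"hand": 5},{"slide": [-0.011,-0.1915,0],"delta_rot": [0,0,-0.0364],"hand": 5},{"slide": [-0.011,-0.1915,0],"delta_rot": [0,0,-0.0364],"hand": 5},{"slide": [-0.011,-0.1915,0],"delta_rot": [0,0,-0.0364],"hand": 5},{"slide": [-0.011,-0.1915,0],"delta_rot": [0,0,-0.0364],"hand": 5},{"slide": [-0.011,-0.1915,0],"delta_rot": [0,0,-0.0364],"hand": 5},{"slide": [-0.011,-0.1915,0],"delta_rot": [0,0,-0.0364],"hand": 5},{"slide": [-0.011,-0.1915,0],"delta_rot": [0,0,-0.0364],"hand": 5},{"slide": [-0.011,-0.1915,0],"delta_rot": [0,0,-0.0364],"hand": 5}]}}

```text
time_s: 46.58
eef_pos: [549.8, -177.0, 91.0]
tcp_rot: [3.139, 0.002, 2.466]
ft_force: [2.0, 2.7, 1.5]
finger_gap: 17.3
grip_force: 25.0
```

>>> {"name": "arm_command", "arguments": {"motion": [{"slide": [-0.011,-0.1915,0],"delta_rot": [0,0,-0.0364],"hand": 5},{"slide": [-0.011,-0.1915,0],"delta_rot": [0,0,-0.0364],"hand": 5},{"slide": [-0.011,-0.1915,0],"delta_rot": [0,0,-0.0364],"hand": 5},{"slide": [-0.011,-0.1915,0],"delta_rot": [0,0,-0.0364],"hand": 5},{"slide": [-0.011,-0.1915,0],"delta_rot": [0,0,-0.0364],"hand": 5},{"slide": [-0.011,-0.1915,0],"delta_rot": [0,0,-0.0364],"hand": 5},{"slide": [-0.011,-0.1915,0],"delta_rot": [0,0,-0.0364],"hand": 5},{"slide": [-0.011,-0.1915,0],"delta_rot": [0,0,-0.0364],"hand": 5},{"slide": [-0.011,-0.1915,0],"delta_rot": [0,0,-0.0364],"hand": 5},{"slide": [-0.011,-0.1915,0],"delta_rot": [0,0,-0.0364],"hand": 5},{"slide": [-0.011,-0.1915,0],"delta_rot": [0,0,-0.0364],"hand": 5},{"slide": [0,0,0],"delta_rot": [0,0,0],"hand": 5},{"slide": [0,0,0],"delta_rot": [0,0,0],"hand": 5},{"slide": [0,0,0],"delta_rot": [0,0,0],"hand": 5}]}}

```text
time_s: 47.75
eef_pos: [546.1, -228.6, 90.9]
tcp_rot: [-3.14, -0.001, -2.567]
ft_force: [-3.0, -1.9, 7.4]
finger_gap: 17.7
grip_force: 25.0
```

>>> {"name": "arm_command", "arguments": {"motion": [{"slide": [0,0,0],"delta_rot": [0,0,0],"hand": 42},{"slide": [0,0,0],"delta_rot": [0,0,0],"hand": 42},{"slide": [0,0,0],"delta_rot": [0,0,0],"hand": 42},{"slide": [0,0,-0.7],"delta_rot": [0,0,0],"hand": 42},{"slide": [0,0,-0.9],"delta_rot": [0,0,0],"hand": 42},{"slide": [0,0,-0.9],"delta_rot": [0,0,0],"hand": 42},{"slide": [0,0,-0.9],"delta_rot": [0,0,0],"hand": 42},{"slide": [-0.54,0.84,0],"delta_rot": [0,0,0],"hand": 42},{"slide": [-0.54,0.84,0],"delta_rot": [0,0,0],"hand": 42},{"slide": [-0.54,0.84,0],"delta_rot": [0,0,0],"hand": 42},{"slide": [-0.54,0.84,0],"delta_rot": [0,0,0],"hand": 42},{"slide": [-0.54,0.84,0],"delta_rot": [0,0,0],"hand": 42},{"slide": [-0.54,0.84,0],"delta_rot": [0,0,0],"hand": 42},{"slide": [-0.54,0.84,0],"delta_rot": [0,0,0],"hand": 42},{"slide": [-0.54,0.84,0],"delta_rot": [0,0,0],"hand": 42},{"slide": [-0.54,0.84,0],"delta_rot": [0,0,0],"hand": 42},{"slide": [-0.54,0.84,0],"delta_rot": [0,0,0],"hand": 42},{"slide": [0,0,0],"delta_rot": [0,0,0],"hand": 42},{"slide": [0,0,0],"delta_rot": [0,0,0],"hand": 42}]}}

```text
time_s: 49.33
eef_pos: [544.7, 24.4, 176.0]
tcp_rot: [-3.141, 0.001, -2.562]
ft_force: [-0.2, 0.2, -0.0]
finger_gap: 42.3
grip_force: 0.0
```

Run:
```python
from station import r
from h import *
d=r.get_image("top")
a=cv2.resize(d["frame"][175:305,345:495,::-1],None,fx=4,fy=4,interpolation=cv2.INTER_CUBIC)
b=cv2.resize(d["frame"][225:315,180:325,::-1],None,fx=4,fy=4,interpolation=cv2.INTER_CUBIC)
# only the table at 4x, tray+rack at 2x pasted aside
s=cv2.resize(b,None,fx=.34,fy=.34); out=np.zeros((520,800,3),np.uint8); out[:520,:600]=a; out[:s.shape[0],600:600+s.shape[1]]=s
cv2.imwrite("pics/f.png",out); print(r.read_state()["eef_pos"])
```

```text
[544.79252166  22.69894523 175.49242446]
```

View pics/f.png

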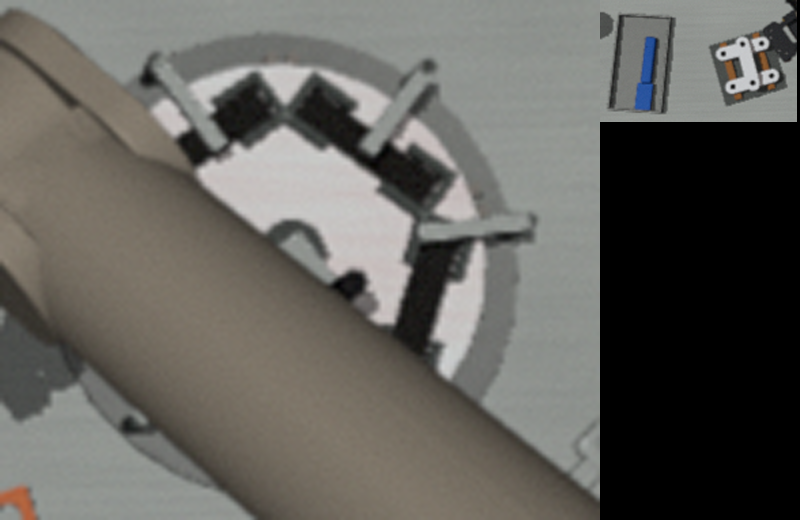

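The stack and the brush look right, but the arm hides the pad. I'll move it aside and measure the pad angle by fitting it in the image.

>>> {"name": "arm_command", "arguments": {"motion": [{"slide": [-0.54,0.84,-0.5],"delta_rot": [0,0,0],"hand": 42},{"slide": [-0.54,0.84,-0.5],"delta_rot": [0,0,0],"hand": 42},{"slide": [-0.54,0.84,-0.5],"delta_rot": [0,0,0],"hand": 42},{"slide": [-0.54,0.84,-0.5],"delta_rot": [0,0,0],"hand": 42},{"slide": [-0.54,0.84,-0.5],"delta_rot": [0,0,0],"hand": 42},{"slide": [-0.54,0.84,-0.5],"delta_rot": [0,0,0],"hand": 42},{"slide": [-0.54,0.84,0],"delta_rot": [0,0,0],"hand": 42},{"slide": [-0.54,0.84,0],"delta_rot": [0,0,0],"hand": 42},{"slide": [-0.54,0.84,0],"delta_rot": [0,0,0],"hand": 42},{"slide": [-0.54,0.84,0],"delta_rot": [0,0,0],"hand": 42},{"slide": [0,0,0],"delta_rot": [0,0,0],"hand": 42},{"slide": [0,0,0],"delta_rot": [0,0,0],"hand": 42}]}}

```text
time_s: 50.38
eef_pos: [543.5, 272.2, 249.9]
tcp_rot: [3.141, -0.0, -2.565]
ft_force: [-0.2, -0.4, -1.0]
finger_gap: 41.4
grip_force: 0.0
```

```bash
cat > pad.py <<'E'
from station import r
from h import *
from scipy.ndimage import map_coordinates
d=r.get_image("top"); g=cv2.cvtColor(d["frame"],cv2.COLOR_RGB2GRAY).astype(float)
def samp(L):  # mean grey at world pts
    u=np.array([w2p(d,(*p,34)) for p in L]); return map_coordinates(g,[u[:,1],u[:,0]],order=1)
res=[]
for a in np.arange(165,190,1.):
  for dy in (-2,0,2):
   for dx in (-2,0,2):
    c=np.array([580.3,-206.8])+[dx,dy]; t=np.radians(a); n=np.array([np.cos(t),np.sin(t)]); q=np.array([-n[1],n[0]])
    ins=[c+n*(100+x)+q*y for x in (-20,0,20) for y in (-59,-40,-20,0,20,40,59)]
    out=[c+n*(100+x)+q*y for x in (-31,) for y in (-55,-35,-15,15,35,55)]+[c+n*128+q*y for y in (-40,-20,20,40)]
    o=samp(out); i=samp(ins); res.append((o.mean()-i.mean()-i.std(),a,dx,dy,i.mean(),o.mean()))
for x in sorted(res)[-12:]: print(np.round(x,1))
c=np.array([580.3,-206.8]);print(samp([c+n for n in ([-100,5],[-100,-40],[-100,50],[-60,3],[-130,3])]))
print(r.read_state()["eef_pos"])
E
python3 pad.py
```

```text
[ 86.1 176.    2.    2.   72.9 169. ]
[ 86.4 176.    0.   -2.   73.2 167.8]
[ 86.8 174.    0.    0.   74.  172.3]
[ 87.4 178.    0.    2.   72.7 169.4]
[ 87.6 175.    0.   -2.   72.9 170.3]
[ 87.9 177.    0.    0.   72.8 169.2]
[ 88.3 174.    0.    2.   73.3 172.7]
[ 88.6 177.    0.    2.   70.8 171.2]
[ 89.3 176.    0.    0.   71.5 171.2]
[ 89.9 175.    0.    0.   72.5 172.8]
[ 90.5 176.    0.    2.   71.3 172.8]
[ 91.  175.    0.    2.   72.6 173.4]
[ 73.90353176  71.51112445  69.47558581 201.32605696 197.36285379]
[544.01373627 270.79601998 249.58788467]
```

```bash
python3 -c "
from station import r
print(r.close_job())"
```

```text
the job is handed in; nothing more can be done
None
```

I handed the job in at about 50 s. By my camera measurements, the three bars (mould 1 was empty) are stacked crosswise on the rack, the brush lies in the tray, and the blank pad is within about 3 mm of the window; I could not directly confirm the detent click, and the hand-in returned no verdict.

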